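# Click the finished material samples into the display rack and close the sealer tub

### The job

The last sample block is still in the vise: draw the vise's sliding jaw back by its grip and lift the block out. Slide every sample block, that one and those lying on the bench, into a bay of its own in the display rack until it is fully home and the spring catch has clicked in behind it, and put the lid back on the sealer tub so that it sits seated and level. Leave the jar, the beaker and the bottle alone, and do not tip the tub over.

Things in the scene. Friction and masses are not known exactly. Their poses are not given: they have to be found in the camera images.
- block1: The sample block in the vise at the start, standing on the vise bed, its y axis along the vise's x axis. Cast sample 56 x 34 x 24 mm (length, width, height) glued centrally on a plywood plate 70 x 51 x 6 mm; 0.11 to 0.23 kg. Origin: centre of the plate's underside; x along the length, y across the width, z up. Both ends alike.
- block2: Second sample block, same shape as the others, flat on the bench at the start, or absent (None). Cast sample 56 x 34 x 24 mm (length, width, height) glued centrally on a plywood plate 70 x 51 x 6 mm; 0.11 to 0.23 kg. Origin: centre of the plate's underside; x along the length, y across the width, z up. Both ends alike.
- block3: Third sample block, same shape as the others, flat on the bench at the start, or absent (None). Cast sample 56 x 34 x 24 mm (length, width, height) glued centrally on a plywood plate 70 x 51 x 6 mm; 0.11 to 0.23 kg. Origin: centre of the plate's underside; x along the length, y across the width, z up. Both ends alike.
- block4: Fourth sample block, same shape as the others, flat on the bench at the start, or absent (None). Cast sample 56 x 34 x 24 mm (length, width, height) glued centrally on a plywood plate 70 x 51 x 6 mm; 0.11 to 0.23 kg. Origin: centre of the plate's underside; x along the length, y across the width, z up. Both ends alike.
- rack: Fixed display rack: plywood board 178 (x) x 280 (y) x 6 mm on the bench with four bays side by side at 67 mm pitch, open to -x (robot's side, where 66 mm of bare board is a loading ledge), closed by a stop at +x. Bays are 55 mm wide; the last 64 mm before the stop have lips 6 mm in over the plate's sides, so nothing goes in from above. Origin: centre of the underside.
- bay1 (a point): Bay 1 (1 at the rack's -y side, 4 at +y): where the block's origin comes when fully home at the stop, on the board's top face 6 mm above the bench. x = sliding direction, length of block along x. Start the slide with the block's origin about 112 mm before this point. Lips: underside 8.5, top 11.5 mm above the board. A guide strip 8 mm high on the -y side begins 71 mm before this point.
- bay2 (a point): Bay 2 (1 at the rack's -y side, 4 at +y): where the block's origin comes when fully home at the stop, on the board's top face 6 mm above the bench. x = sliding direction, length of block along x. Start the slide with the block's origin about 112 mm before this point. Lips: underside 8.5, top 11.5 mm above the board. A guide strip 8 mm high on the -y side begins 71 mm before this point.
- bay3 (a point): Bay 3 (1 at the rack's -y side, 4 at +y): where the block's origin comes when fully home at the stop, on the board's top face 6 mm above the bench. x = sliding direction, length of block along x. Start the slide with the block's origin about 112 mm before this point. Lips: underside 8.5, top 11.5 mm above the board. A guide strip 8 mm high on the -y side begins 71 mm before this point.
- bay4 (a point): Bay 4 (1 at the rack's -y side, 4 at +y): where the block's origin comes when fully home at the stop, on the board's top face 6 mm above the bench. x = sliding direction, length of block along x. Start the slide with the block's origin about 112 mm before this point. Lips: underside 8.5, top 11.5 mm above the board. A guide strip 8 mm high on the -y side begins 71 mm before this point.
- catch1 (a joint): Spring leaf catch of bay 1, rad. Hinged on the bay's +y side 64 mm before the bay point, 28 mm long, 7 mm high, slanting into the bay; tip 6 to 7 mm inside, 37.5 mm before the bay point. 0 = sprung into the bay, about 0.25 to 0.3 while a plate's edge holds it aside (under 10 N of push), back to 0 when the plate's rear edge is past; it then blocks the way out with 2 to 3 mm of play.
- catch2 (a joint): Spring leaf catch of bay 2, rad. Hinged on the bay's +y side 64 mm before the bay point, 28 mm long, 7 mm high, slanting into the bay; tip 6 to 7 mm inside, 37.5 mm before the bay point. 0 = sprung into the bay, about 0.25 to 0.3 while a plate's edge holds it aside (under 10 N of push), back to 0 when the plate's rear edge is past; it then blocks the way out with 2 to 3 mm of play.
- catch3 (a joint): Spring leaf catch of bay 3, rad. Hinged on the bay's +y side 64 mm before the bay point, 28 mm long, 7 mm high, slanting into the bay; tip 6 to 7 mm inside, 37.5 mm before the bay point. 0 = sprung into the bay, about 0.25 to 0.3 while a plate's edge holds it aside (under 10 N of push), back to 0 when the plate's rear edge is past; it then blocks the way out with 2 to 3 mm of play.
- catch4 (a joint): Spring leaf catch of bay 4, rad. Hinged on the bay's +y side 64 mm before the bay point, 28 mm long, 7 mm high, slanting into the bay; tip 6 to 7 mm inside, 37.5 mm before the bay point. 0 = sprung into the bay, about 0.25 to 0.3 while a plate's edge holds it aside (under 10 N of push), back to 0 when the plate's rear edge is past; it then blocks the way out with 2 to 3 mm of play.
- vise: Fixed quick-slide bench vise 190 (x) x 80 (y) mm. Origin: centre of its underside; bed 30 mm high. Fixed jaw at the +x end (face 62 mm from the origin, top 42 mm high), sliding jaw on the -x side, opening towards -x.
- vise_seat (a point): Point on the vise bed under the middle of the clamped block's underside (36 mm along the vise's x axis from its origin, 30 mm above the bench).
- jaw (a joint): Opening of the vise's sliding jaw, m: about 0 closed on the block, at most 0.045; slides along the vise's -x, takes 5 to 7 N and stays where left. Its top is 42 mm above the bench; its lip reaches 6 mm over the edge of the block's plate, so the block comes out only when it is drawn back 8 mm or more (20 mm gives easy room).
- jaw_grip (a point): Centre of the top edge of the grip rib on the sliding jaw (68.5 mm above the bench), moving with the jaw; axes as the vise's. The rib is 14 mm thick along the vise's x, 60 mm long across it, and stands 26 mm above the jaw's top: pinch it from above across its thickness and pull along the vise's -x.
- tub: Open round plastic sealer tub standing loose, 58 mm high, 84 mm across at the rim, wall 3 mm, 0.7 kg. Origin: centre of its underside.
- tub_rim (a point): Centre of the tub's mouth, at the height of the rim's upper edge.
- lid: Loose lid of the tub, lying knob up on the bench: disc 92 mm across, 4 mm thick, below it a plug 72 mm across and 7 mm deep (for the tub's 78 mm mouth), on top a round knob 18 mm across, standing from 11 to 31 mm above the origin. Origin: centre of the plug's underside; z up.
- lid_seat (a point): Centre of the underside of the lid's disc, 7 mm above the lid's origin: meets the tub_rim point when seated.
- jar: Bystander: closed glass jar, 60 mm across, 75 mm high; leave alone.
- cup: Bystander: empty plastic beaker, 68 mm across, 85 mm high; leave alone.
- bottle: Bystander: plastic bottle, 44 mm across, 85 mm high; leave alone.
Mind the look-alikes: they are no part of the job. What is shaped like the lid but yellow is not meant.

How it is judged:
On the way, in this order (a step that is already met when the one before it is completed fails the run):
1. the vise's jaw is drawn back clear of the block (opened more than 8 mm) while the block is still in the vise (value of joint jaw above 0.008 m and distance between block1 and vise_seat below 0.03 m).
2. the block is out of the vise (more than 60 mm from its seat) (distance between block1 and vise_seat above 0.06 m).
At the end, for the whole second after the job is handed in: Every block present lies in a bay within 4.5 mm of the stop (4 mm sideways and in height) with that bay's catch back under 0.09 rad; the lid's disc is on the tub's rim within 3 mm, centred within 7 mm, lid and tub level within 0.06 rad, tub on the bench; all at rest (((x of block1 in the frame of bay1 between -0.0045 and 0.0035 m and y of block1 in the frame of bay1 between -0.004 and 0.004 m and z of block1 in the frame of bay1 between -0.004 and 0.004 m and value of joint catch1 below 0.09 rad) or (x of block1 in the frame of bay2 between -0.0045 and 0.0035 m and y of block1 in the frame of bay2 between -0.004 and 0.004 m and z of block1 in the frame of bay2 between -0.004 and 0.004 m and value of joint catch2 below 0.09 rad) or (x of block1 in the frame of bay3 between -0.0045 and 0.0035 m and y of block1 in the frame of bay3 between -0.004 and 0.004 m and z of block1 in the frame of bay3 between -0.004 and 0.004 m and value of joint catch3 below 0.09 rad) or (x of block1 in the frame of bay4 between -0.0045 and 0.0035 m and y of block1 in the frame of bay4 between -0.004 and 0.004 m and z of block1 in the frame of bay4 between -0.004 and 0.004 m and value of joint catch4 below 0.09 rad)) and ((x of block2 in the frame of bay1 between -0.0045 and 0.0035 m and y of block2 in the frame of bay1 between -0.004 and 0.004 m and z of block2 in the frame of bay1 between -0.004 and 0.004 m and value of joint catch1 below 0.09 rad) or (x of block2 in the frame of bay2 between -0.0045 and 0.0035 m and y of block2 in the frame of bay2 between -0.004 and 0.004 m and z of block2 in the frame of bay2 between -0.004 and 0.004 m and value of joint catch2 below 0.09 rad) or (x of block2 in the frame of bay3 between -0.0045 and 0.0035 m and y of block2 in the frame of bay3 between -0.004 and 0.004 m and z of block2 in the frame of bay3 between -0.004 and 0.004 m and value of joint catch3 below 0.09 rad) or (x of block2 in the frame of bay4 between -0.0045 and 0.0035 m and y of block2 in the frame of bay4 between -0.004 and 0.004 m and z of block2 in the frame of bay4 between -0.004 and 0.004 m and value of joint catch4 below 0.09 rad)) and ((x of block3 in the frame of bay1 between -0.0045 and 0.0035 m and y of block3 in the frame of bay1 between -0.004 and 0.004 m and z of block3 in the frame of bay1 between -0.004 and 0.004 m and value of joint catch1 below 0.09 rad) or (x of block3 in the frame of bay2 between -0.0045 and 0.0035 m and y of block3 in the frame of bay2 between -0.004 and 0.004 m and z of block3 in the frame of bay2 between -0.004 and 0.004 m and value of joint catch2 below 0.09 rad) or (x of block3 in the frame of bay3 between -0.0045 and 0.0035 m and y of block3 in the frame of bay3 between -0.004 and 0.004 m and z of block3 in the frame of bay3 between -0.004 and 0.004 m and value of joint catch3 below 0.09 rad) or (x of block3 in the frame of bay4 between -0.0045 and 0.0035 m and y of block3 in the frame of bay4 between -0.004 and 0.004 m and z of block3 in the frame of bay4 between -0.004 and 0.004 m and value of joint catch4 below 0.09 rad)) and ((x of block4 in the frame of bay1 between -0.0045 and 0.0035 m and y of block4 in the frame of bay1 between -0.004 and 0.004 m and z of block4 in the frame of bay1 between -0.004 and 0.004 m and value of joint catch1 below 0.09 rad) or (x of block4 in the frame of bay2 between -0.0045 and 0.0035 m and y of block4 in the frame of bay2 between -0.004 and 0.004 m and z of block4 in the frame of bay2 between -0.004 and 0.004 m and value of joint catch2 below 0.09 rad) or (x of block4 in the frame of bay3 between -0.0045 and 0.0035 m and y of block4 in the frame of bay3 between -0.004 and 0.004 m and z of block4 in the frame of bay3 between -0.004 and 0.004 m and value of joint catch3 below 0.09 rad) or (x of block4 in the frame of bay4 between -0.0045 and 0.0035 m and y of block4 in the frame of bay4 between -0.004 and 0.004 m and z of block4 in the frame of bay4 between -0.004 and 0.004 m and value of joint catch4 below 0.09 rad)) and z of lid_seat in the frame of tub_rim between -0.003 and 0.003 m and horizontal distance between lid_seat and tub_rim below 0.007 m and angle between each of lid, tub's own z axis and vertical below 0.06 rad and height (world z) of tub below 0.01 m and linear speed of each of block1, block2, block3, block4, lid, tub below 0.02 m/s); the robot touches nothing.
It fails at once if the jar is knocked about (moved more than 30 mm) (distance of jar from where it was at the start of the episode above 0.03 m).
It fails at once if the cup is knocked about (moved more than 30 mm) (distance of cup from where it was at the start of the episode above 0.03 m).
It fails at once if the bottle is knocked about (moved more than 30 mm) (distance of bottle from where it was at the start of the episode above 0.03 m).
It fails at once if the tub is tipped over (angle between tub's own z axis and vertical above 0.6 rad).
Of block2, block3, block4 only 2 to 3 are there at a start; the rules pass over those that are not, and their reading is None.
At some moment in a run one of block2, block3, block4, lid may be knocked a few centimetres aside while the robot is not near it.
Once in a run the grip may slacken for a moment while it holds something.
It also fails if it takes over 210 s, if anything falls off the work surface, if the arm or the gripper's body presses on something with over 40 N, if the wrist force passes 120 N, or if a joint passes its speed limit or range.

### The arm

A 6-joint arm with a two-finger parallel gripper is mounted at the origin on the work surface. World frame = base frame: x ahead of the robot, y to its left, z up, the work surface at z = 0. Lengths are in m, angles in rad, forces in N, time in s.
With the tool pointing down it reaches from about 0.25 to 0.775 m from the base axis. Payload 4 kg.
Tool frame: the origin (TCP) lies midway between the tips of the shut fingers; the grasp point (between the pads) lies 19 mm behind it (robot.tcp_to_grasp is the z of the grasp point in the tool frame, in m); z points along the fingers, y is the line along which they close (so a half turn about z gives the same grasp; the last joint's range is limited). The gripper opens to 94 mm and grips with 3 to 60 N. Pads are 16 mm wide; open, the fingers measure 119 mm over their backs; the gripper's body (75 mm by 177 mm) begins 78 mm behind the grasp point.
Start: joints at [1.17, 0.087, 1.371, -0, 1.684, -0.103], TCP at [0.161, 0.526, 0.206] pointing down, gripper open.
Joint ranges: [-3.1, 3.1], [-0.76, 2.03], [0.27, 2.55], [-1.08, 4.22], [0.17, 2.65], [-2.57, 2.57]. Speed limits (rad/s): [2.79, 2.79, 3.14, 3.14, 3.14, 3.14].

### API

Orientations are given as [roll, pitch, yaw] about the fixed x, y, z axes, in that order (R = Rz(yaw) Ry(pitch) Rx(roll)).
In Python, from bench import robot gives the robot as it stands. The module is installed in compiled form; this text tells all that it offers.
- The arm moves only by the tool move_arm, never from a script. Its argument "motion" is one flat list of numbers, 7 for each row, row after row: the turn, a rotation vector about the tool's x, y, z in units of 45 degrees (1.0 is 45 degrees), then the shift along the tool's x, y, z in units of 100 mm (1.0 is 100 mm), then the opening, from 0 (shut) to 1 (fully open). A call has 1 to 12 rows; each row shifts and turns the commanded pose from where the row before left it, along the tool's axes as they then stand; what a row does not reach is not made up. A row lasts 1/12 s, in which the tool goes at most 41.7 mm and 7.16 degrees, less where a joint would pass 70% of its speed; a pose out of reach is approached as far as the arm can. A call with a number of a shift or a turn outside -1 to 1 is refused whole. A call with a gripper value outside its range is refused whole. The fingers move at their own pace and stop on an object; the grip force is fixed at half the most. Time passes only in rows, so rows that do not move let the fingers close. It gives the time, the measured TCP pose, the force, the opening and the grip force at its end, in the units of the state.
- robot.get_obs(): the state, without advancing time (a new reading comes with each control period).
- robot.snapshot(name): name is "scene" or "top" or "wrist"; returns the picture (420x560x3 uint8, red, green, blue); there is no depth.
- robot.get_calibration(name): a dict with "fx", "fy", "cx", "cy" (pixels), "R" (3x3) and "t" (3): a world point X has camera coordinates R X + t. Camera axes: x right, y down, z forward; pixel columns grow to the right and rows downward; lengths in m; the calibration is good to about 2 mm. The wrist camera is an equidistant fisheye: a pixel r from the principal point sees the ray r / f radians off the axis. A picture is of the moment at which its call begins: read the wrist's pose just before it. get_calibration takes no time and is no camera call; for the wrist camera it gives the pose at the moment of the call.
- robot.close_job(): hands the job in; it is judged then, once.
The state is a dict: "time": time; "joint_positions": joint angles; "qvel": joint speeds; "joint_torque": joint torques, N m; "tool_pos": TCP position; "ee_rot": TCP orientation; "wrist_force": force on the tool from outside, world axes, zero at the start; "wrist_torque": the same for the moment, N m; "width": finger opening in m; "finger_force": force on a finger pad.
Only numpy, scipy, OpenCV 4.12 (cv2) and the standard library are available. Lean on these libraries where they do the work, as an engineer would, in place of code of your own. Each camera call takes 0.05 s, during which the arm holds its last target. There are 200 camera calls.

## Working session

There is one attempt and no reset: what is moved stays moved. The work goes in short steps, Python scripts to look and compute and a tool call to move; the robot and the scene stay as the last step left them, time stands still between calls to the robot, and variables do not carry over. Pictures are saved under pics/ and viewed, at most 14 in all, crops included, and the job is handed in when it is done.

Besides the shell and the picture viewer there is one more tool, called after "Call:" in YAML: its name, and indented under it one key for each argument. move_arm: Moves the arm, as the interface text tells. Shifts and turns lie within -1 to 1; 1 stands for 100 mm of shift or 45 degrees of turn. Its arguments: {"type":"object","properties":{"motion":{"type":"array","items":{"type":"number"}}},"required":["motion"]}

```bash
mkdir -p pics; ls; python3 - <<'E'
from bench import robot
import cv2,numpy as np
print(robot.get_obs())
for n in("scene","top","wrist"):
    c=robot.get_calibration(n); print(n,c)
    cv2.imwrite(f"pics/{n}0.png",robot.snapshot(n)[:,:,::-1])
E
```

```text
pics
{'time': 0.0, 'joint_positions': array([ 1.16988469e+00,  8.79663104e-02,  1.37221686e+00, -4.30259446e-06,
        1.68361822e+00, -1.03101188e-01]), 'qvel': array([-8.66809623e-04, -8.38918956e-05, -1.60590102e-03, -2.03332138e-04,
        5.86553500e-04,  7.12736201e-04]), 'joint_torque': array([-1.45759611e-05, -3.40193796e+01, -3.02420712e+01,  7.18251150e-02,
        3.32641869e-02, -1.61130342e-04]), 'tool_pos': array([0.16117826, 0.52528406, 0.20431698]), 'ee_rot': array([-3.13939520e+00, -2.23066481e-04,  2.84378148e+00]), 'wrist_force': array([ 0.32898991, -0.05931733, -0.28503225]), 'wrist_torque': array([-0.00576204, -0.01783319, -0.01307755]), 'finger_force': 0.0, 'width': 0.09371922779699295}
scene {'fx': 472.83921394831685, 'fy': 472.83921394831685, 'cx': 280.4782052167963, 'cy': 210.26792184142928, 'R': array([[ 0.73006113,  0.68329771, -0.01072375],
       [ 0.41914406, -0.46011311, -0.78269674],
       [-0.53974903,  0.56692167, -0.62231087]]), 't': array([-0.36951424, -0.19419041,  1.66033351])}
top {'fx': 471.31224955118734, 'fy': 471.31224955118734, 'cx': 283.3373610398632, 'cy': 211.35838455596019, 'R': array([[ 0.02305185, -0.99955148, -0.01911703],
       [-0.99323956, -0.02072179, -0.11421817],
       [ 0.1137708 ,  0.02162073, -0.99327174]]), 't': array([-0.02359431,  0.54831325,  1.12739908])}
wrist {'fx': 325.19226210127806, 'fy': 325.19226210127806, 'cx': 283.0667975577293, 'cy': 208.36085496389063, 'R': array([[ 0.29321529,  0.95604423, -0.00205398],
       [ 0.92876573, -0.2843382 ,  0.23779404],
       [ 0.2267576 , -0.07163252, -0.97131343]]), 't': array([-0.54921211, -0.0243136 ,  0.39072862])}
```

View pics/top0.png

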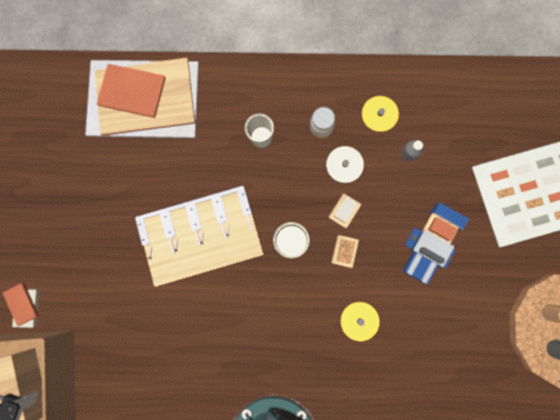

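View pics/scene0.png

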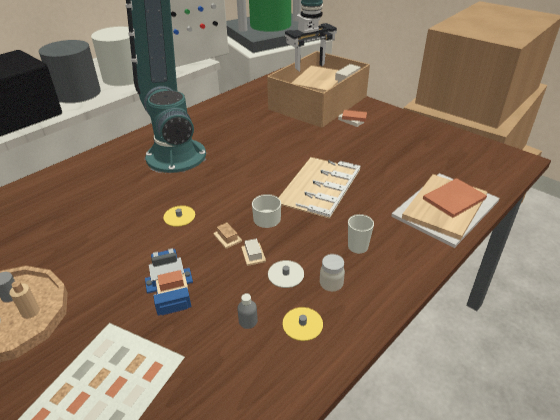

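The top view shows the rack at (198,235), tub (291,240), white lid (345,163), blocks at (345,210) and (345,250), and the vise with the red block at (440,230). There is an odd red item at (20,305). The scene view shows the same items. Next I'll zoom in.

```bash
python3 - <<'E'
import cv2,numpy as np
t=cv2.imread("pics/top0.png");s=cv2.imread("pics/scene0.png")
def z(im,x,y,w,h,W,H): return cv2.resize(im[y:y+h,x:x+w],(W,H),interpolation=cv2.INTER_CUBIC)
a=z(t,130,180,140,110,420,330); b=z(t,325,185,150,105,380,266); b=cv2.copyMakeBorder(b,0,64,0,0,0)
c=z(t,0,270,60,70,230,268); d=z(s,330,100,50,35,380,266); d=cv2.copyMakeBorder(d,0,2,0,0,0); e=z(s,140,240,60,80,190,268)
cv2.imwrite("pics/z0.png",np.vstack([np.hstack([a,b]),np.hstack([c,d,e])]))
E
```

```text
(no output)
```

View pics/z0.png

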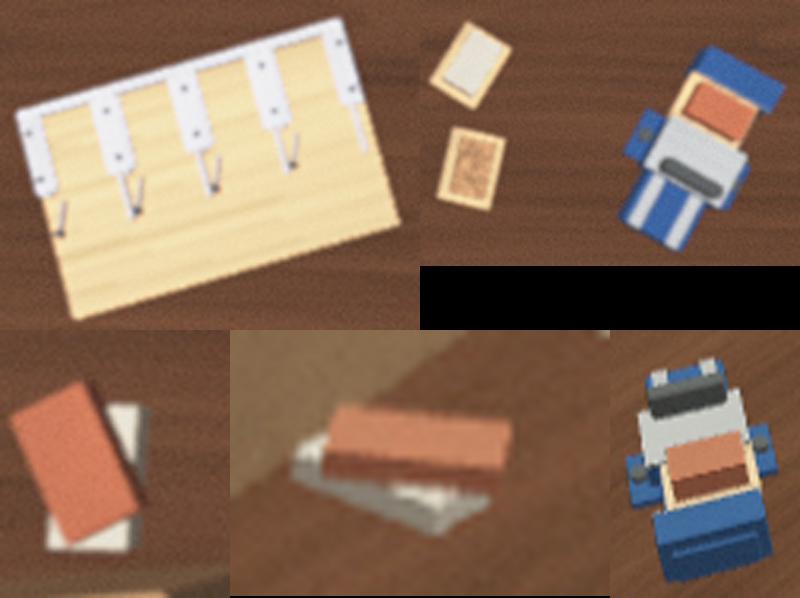

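View pics/wrist0.png

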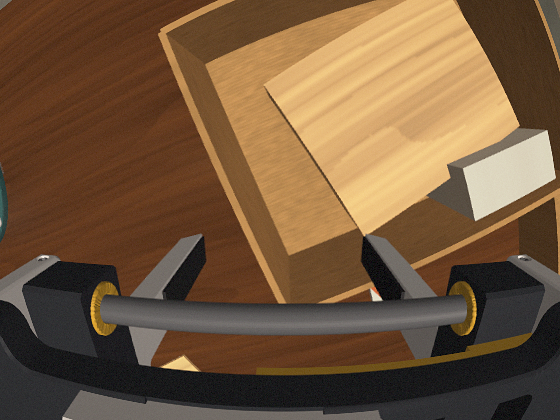

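Zoom: the rack has four bays and catches, and its front edge runs along the bottom. There are two bench blocks (white and brown casts). The vise opens toward the lower left, and its rib is the dark bar. The red stack on the left is loose tiles, a look-alike, so I count 3 blocks. The wrist view shows only the side box.

```bash
cat > h.py <<'E'
import cv2,numpy as np
from bench import robot
def ray(n,px,cal=None):
    c=cal or robot.get_calibration(n); px=np.atleast_2d(np.float64(px))
    u=np.stack([(px[:,0]-c["cx"])/c["fx"],(px[:,1]-c["cy"])/c["fy"]],1)
    if n=="wrist":
        r=np.linalg.norm(u,axis=1,keepdims=True); d=np.hstack([u/np.maximum(r,1e-9)*np.sin(r),np.cos(r)])
    else: d=np.hstack([u,np.ones((len(u),1))])
    return -c["R"].T@c["t"], d@c["R"]
def plane(n,px,z,cal=None):
    o,d=ray(n,px,cal); return (o+d*((z-o[2])/d[:,2])[:,None])[:,:2]
def proj(n,X,cal=None):
    c=cal or robot.get_calibration(n); p=c["R"]@np.float64(X)+c["t"]
    if n=="wrist":
        r=np.hypot(p[0],p[1]); a=np.arctan2(r,p[2]); u=p[:2]/max(r,1e-9)*a
    else: u=p[:2]/p[2]
    return np.array([c["fx"]*u[0]+c["cx"],c["fy"]*u[1]+c["cy"]])
def blobs(mask,amin):
    cs,_=cv2.findContours(mask.astype(np.uint8),cv2.RETR_EXTERNAL,cv2.CHAIN_APPROX_NONE)
    return [c[:,0,:] for c in cs if cv2.contourArea(c)>amin]
def go(x,y,z,yaw=None):
    "print turn (about tool z, half-turn free) and shift in tool axes after the turn"
    o=robot.get_obs(); e=o["ee_rot"]; p=o["tool_pos"]; y0=e[2]; dy=0
    if yaw is not None: dy=(yaw-y0+np.pi/2)%np.pi-np.pi/2
    w=y0+dy; d=np.array([x,y,z])-p
    s=np.array([np.cos(w)*d[0]+np.sin(w)*d[1], np.sin(w)*d[0]-np.cos(w)*d[1], -d[2]])
    print("turn z units",round(-dy/(np.pi/4),4),"(rot deg",round(np.degrees(dy),1),") shift units",np.round(s*10,3),"q6",o["joint_positions"][5].round(2),"t",round(o["time"],1))
E
python3 - <<'E'
from h import *
im=cv2.imread("pics/top0.png"); hsv=cv2.cvtColor(im,cv2.COLOR_BGR2HSV); H,S,V=[hsv[...,i].astype(int) for i in range(3)]
m=((V>150))|((V>95)&(S<60))
for c in blobs(m,60):
    r=cv2.minAreaRect(c.astype(np.float32)); x,y,w,h=cv2.boundingRect(c)
    if y>340 or y<90 or x>470: continue
    P=plane("top",cv2.boxPoints(r),.006); e=[np.linalg.norm(P[i]-P[(i+1)%4]) for i in(0,1)]
    print((x,y,w,h),"ctr",plane("top",[r[0]],.006)[0].round(3),"edges",np.round(e,3),"ang",np.degrees([np.arctan2(*(P[i+1]-P[i])[::-1]) for i in(0,1)]).round(1), V[c[:,1],c[:,0]].mean().round(),S[c[:,1],c[:,0]].mean().round())
    if w>90: print(P.round(4))
E
```

```text
(0, 338, 46, 82) ctr [0.127 0.617] edges [0.111 0.192] ang [ -87.6 -174.3] 178.0 105.0
(340, 302, 40, 40) ctr [ 0.285 -0.203] edges [0.095 0.093] ang [-88.6 180. ] 185.0 157.0
(28, 289, 10, 18) ctr [0.323 0.607] edges [0.023 0.042] ang [ -88.6 -175.2] 135.0 50.0
(3, 284, 33, 44) ctr [0.299 0.638] edges [0.062 0.113] ang [ -72.5 -158.9] 166.0 111.0
(331, 235, 28, 33) ctr [ 0.456 -0.166] edges [0.074 0.056] ang [ -13.4 -102.9] 181.0 101.0
(273, 222, 37, 37) ctr [ 0.48  -0.032] edges [0.09 0.09] ang [ -88.8 -179. ] 173.0 50.0
(406, 204, 64, 81) ctr [ 0.475 -0.391] edges [0.199 0.095] ang [ -26.6 -116.1] 150.0 95.0
(329, 193, 32, 35) ctr [ 0.557 -0.164] edges [0.074 0.055] ang [ -30.  -120.3] 180.0 100.0
(135, 185, 129, 102) ctr [0.486 0.201] edges [0.292 0.186] ang [ -72.3 -162. ] 168.0 68.0
[[0.5305 0.3694]
 [0.6191 0.0916]
 [0.4421 0.0343]
 [0.3557 0.3072]]
(326, 146, 38, 37) ctr [ 0.676 -0.163] edges [0.094 0.093] ang [ -89.  -179.8] 179.0 52.0
(404, 140, 20, 17) ctr [ 0.721 -0.34 ] edges [0.048 0.041] ang [ -62.  -154.4] 121.0 33.0
(244, 113, 30, 34) ctr [0.762 0.058] edges [0.086 0.075] ang [ -11.9 -103.4] 157.0 49.0
(310, 107, 25, 30) ctr [ 0.786 -0.105] edges [0.062 0.076] ang [ -89.1 -179.4] 138.0 42.0
(361, 95, 38, 37) ctr [ 0.81  -0.252] edges [0.095 0.095] ang [ -43.4 -135.8] 187.0 160.0
```

Call:
move_arm:
  motion: [0,0,0.158,0,0,0,1,0,0,0.158,0,0,0,1,0,0,0.158,0,0,0,1,0,0,0.158,0,0,0,1,0,0,0.158,0,0,0,1,0,0,0.158,0,0,0,1,0,0,0.158,0,0,0,1,0,0,0.158,0,0,0,1,0,0,0.158,0,0,0,1,0,0,0.158,0,0,0,1,0,0,0.158,0,0,0,1,0,0,0.158,0,0,0,1]

```text
time: 1.15
tool_pos: [0.1613, 0.5256, 0.205]
ee_rot: [-3.141, 0.001, 1.349]
wrist_force: [-0.8, 0.8, -0.2]
width: 0.0939
finger_force: 0.0
```

Call:
move_arm:
  motion: [0,0,0.158,0,0,0,1,0,0,0.158,0,0,0,1,0,0,0,-0.28,0.27,0,1,0,0,0,-0.28,0.27,0,1,0,0,0,-0.28,0.27,0,1,0,0,0,-0.28,0.27,0,1,0,0,0,-0.28,0.27,0,1,0,0,0,-0.28,0.27,0,1,0,0,0,-0.28,0.27,0,1,0,0,0,-0.28,0.27,0,1,0,0,0,-0.28,0.27,0,1,0,0,0,-0.28,0.27,0,1]

```text
time: 2.15
tool_pos: [0.2772, 0.1529, 0.2054]
ee_rot: [3.141, -0.001, 1.108]
wrist_force: [0.9, -0.1, 0.1]
width: 0.0943
finger_force: 0.0
```

Call:
move_arm:
  motion: [0,0,0,-0.28,0.27,0,1,0,0,0,-0.28,0.27,0,1,0,0,0,-0.28,0.27,0,1,0,0,0,-0.28,0.27,0,1,0,0,0,-0.28,0.27,0,1,0,0,0,-0.28,0.27,0,1,0,0,0,-0.28,0.27,0,1,0,0,0,-0.28,0.27,0,1,0,0,0,-0.28,0.27,0,1,0,0,0,-0.28,0.27,0,1,0,0,0,-0.28,0.27,0,1,0,0,0,-0.28,0.27,0,1]

```text
time: 3.15
tool_pos: [0.4166, -0.2929, 0.205]
ee_rot: [-3.141, -0.0, 1.106]
wrist_force: [0.3, 0.1, 1.1]
width: 0.0939
finger_force: 0.0
```

Call:
move_arm:
  motion: [0,0,0,-0.28,0.27,0,1,0,0,0,-0.28,0.27,0,1,0,0,0,0,0,0,1,0,0,0,0,0,0,1]

```text
time: 3.48
tool_pos: [0.4395, -0.3663, 0.2031]
ee_rot: [-3.137, -0.002, 1.104]
wrist_force: [0.3, 0.7, -0.7]
width: 0.0942
finger_force: 0.0
```

```bash
python3 - <<'E'
from h import *
import pickle
o=robot.get_obs(); print(o["tool_pos"],np.degrees(o["ee_rot"]),o["time"],o["joint_positions"])
c=robot.get_calibration("wrist"); im=robot.snapshot("wrist")[:,:,::-1]; cv2.imwrite("pics/w1.png",im); pickle.dump(c,open("w1.pkl","wb"))
E
```

```text
[ 0.43945295 -0.36631116  0.20309019] [-1.79764043e+02 -9.82383211e-02  6.32698082e+01] 3.4833 [-7.94151896e-01  1.40459375e-01  1.31685656e+00  3.00244527e-04
  1.68872763e+00 -3.27590908e-01]
```

View pics/w1.png

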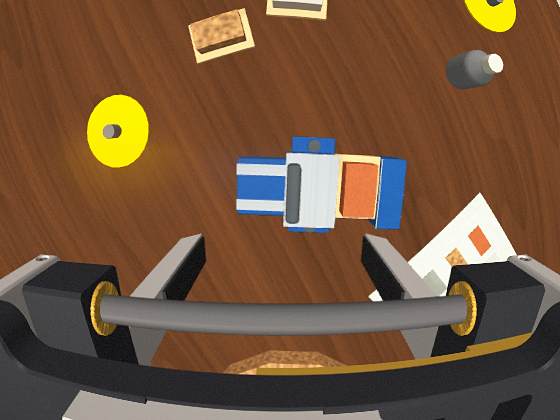

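The wrist view shows the vise at (320,190), with the rib at (293,194) and the red cast at (360,190). It is nearly axis-aligned with the picture.

```bash
python3 - <<'E'
from h import *
import pickle
c=pickle.load(open("w1.pkl","rb")); im=cv2.imread("pics/w1.png"); hsv=cv2.cvtColor(im,cv2.COLOR_BGR2HSV); H,S,V=[hsv[...,i].astype(int) for i in range(3)]
print("tcp px",proj("wrist",[.4395,-.3663,.2031],c))
roi=np.zeros(H.shape,bool); roi[130:240,230:410]=1
def rep(name,m,z,a):
    for q in blobs(m&roi,a):
        r=cv2.minAreaRect(q.astype(np.float32)); P=plane("wrist",cv2.boxPoints(r),z,c)
        print(name,np.round(r[0]),"ctr",P.mean(0).round(4),"edges",[round(float(np.linalg.norm(P[i]-P[i+1])),4) for i in(0,1)],"ang",[np.degrees(np.arctan2(*(P[i+1]-P[i])[::-1])).round(1) for i in (0,1)])
rep("cast",(H<12)&(S>160)&(V>190),.060,300)
rep("rib",(V<95)&(S<60),.0685,200)
rep("jaw",(S<40)&(V>170),.042,800)
rep("blue",(H>100)&(H<125)&(S>150),.042,300)
E
```

```text
tcp px [284.17962449 249.0222445 ]
cast [360. 190.] ctr [ 0.5134 -0.393 ] edges [0.0563, 0.0333] ang [np.float64(61.7), np.float64(-29.0)]
jaw [287. 189.] ctr [ 0.4443 -0.3623] edges [0.0808, 0.1067] ang [np.float64(59.4), np.float64(-28.9)]
blue [260. 187.] ctr [ 0.4203 -0.3469] edges [0.0258, 0.0503] ang [np.float64(59.6), np.float64(-29.1)]
blue [391. 192.] ctr [ 0.547  -0.4173] edges [0.0811, 0.0302] ang [np.float64(64.1), np.float64(-27.1)]
blue [313. 145.] ctr [ 0.4905 -0.3318] edges [0.0165, 0.0443] ang [np.float64(61.2), np.float64(-28.2)]
```

```bash
python3 - <<'E'
from h import *
import pickle
c=pickle.load(open("w1.pkl","rb")); im=cv2.imread("pics/w1.png"); hsv=cv2.cvtColor(im,cv2.COLOR_BGR2HSV); V=hsv[...,2].astype(int)
sub=V[155:232,280:306]; print(sub[::8]); 
m=np.zeros(V.shape,bool); m[155:232,280:306]=(sub<130)
for q in blobs(m,150):
    r=cv2.minAreaRect(q.astype(np.float32)); P=plane("wrist",cv2.boxPoints(r),.0685,c); ctr=P.mean(0)
    print(r,ctr,[np.linalg.norm(P[i]-P[i+1]) for i in(0,1)],[np.degrees(np.arctan2(*(P[i+1]-P[i])[::-1])) for i in (0,1)])
a=np.radians(-28.3); v=np.array([np.cos(a),np.sin(a)])
d=ctr-np.array([.5134,-.393]); print("rib in vise frame rel. block",d@v,d@[-v[1],v[0]])
go(*ctr,.15,np.radians(61.7))
E
```

```text
[[117 115 113 112 112 104 189 238 227 229 231 234 231 231 230 230 230 229
  230 232 231 232 232 231 230 233]
 [186 186 188 191 187 180 205 233 225 189 149 119 119 117 121 120 115 149
  221 240 231 232 229 228 230 228]
 [227 228 228 228 228 239 224 112  87 104 104 114 111 112 117 115 109 108
  111  93  73 145 221 231 229 229]
 [188 190 189 193 171 198 203  89  99 106 109 111 114 114 118 113 111 109
  101  89  88 192 236 232 232 230]
 [189 191 192 191 194 218 192  76  99 101 110 112 116 112 116 110 113 109
   99  80 142 218 231 230 230 229]
 [191 188 187 186 206 209 149  85 100 103 109 109 116 113 114 112 112 102
   94  74 178 236 228 230 230 227]
 [226 226 228 207 206 202  92  95 102 105 112 115 113 117 110 113 105  99
   84 111 196 233 231 230 228 230]
 [205 207 207 188 199 191  74 102 105 106 109 111 108 115 111 112 109  96
   69 175 239 231 232 229 228 229]
 [118 109 104 146 204 156  82  97 105 106 110 109 116 109 112 107 102  88
   82 180 237 231 232 229 228 229]
 [123 121 122 116 113 108 109 108 104 166 178 178 179 179 177 166 148 168
  187 187 188 188 183 173 154 146]]
((292.900146484375, 192.9960174560547), (13.549164772033691, 60.191871643066406), 2.2906100749969482) [ 0.45009771 -0.36391822] [np.float64(0.06057173444160523), np.float64(0.013136680004418215)] [np.float64(61.144630062740234), np.float64(-28.817292160851917)]
rib in vise frame rel. block -0.0695235667771537 -0.004405021097476493
turn z units 0.0366 (rot deg -1.6 ) shift units [0.061 0.088 0.542] q6 -0.33 t 3.5
```

Call:
move_arm:
  motion: [0,0,0.037,0.06,0.09,0,0.42,0,0,0,0,0,0,0.42,0,0,0,0,0,0.3,0.42,0,0,0,0,0,0.3,0.42,0,0,0,0,0,0.3,0.42,0,0,0,0,0,0.3,0.42,0,0,0,0,0,0.2,0.42,0,0,0,0,0,0.14,0.42,0,0,0,0,0,0,0.42,0,0,0,0,0,0,0.42]

```text
time: 4.37
tool_pos: [0.4501, -0.3625, 0.0517]
ee_rot: [-3.141, -0.0, 1.079]
wrist_force: [-0.4, 0.2, 0.7]
width: 0.0397
finger_force: 0.0
```

Call:
move_arm:
  motion: [0,0,0,0,0,0,0,0,0,0,0,0,0,0,0,0,0,0,0,0,0,0,0,0,0,0,0,0,0,0,0,0,0,0,0,0,0,0,0,0,0,0]

```text
time: 4.87
tool_pos: [0.451, -0.3643, 0.0526]
ee_rot: [3.14, 0.0, 1.077]
wrist_force: [-0.5, -0.2, 4.1]
width: 0.0137
finger_force: 30.0
```

Call:
move_arm:
  motion: [0,0,0,0,-0.03,0,0,0,0,0,0,-0.03,0,0,0,0,0,0,-0.03,0,0,0,0,0,0,-0.03,0,0,0,0,0,0,-0.03,0,0,0,0,0,0,-0.03,0,0,0,0,0,0,-0.03,0,0,0,0,0,0,-0.03,0,0,0,0,0,0,-0.03,0,0,0,0,0,0,-0.03,0,0,0,0,0,0,0,0,0]

```text
time: 5.78
tool_pos: [0.4257, -0.3504, 0.0527]
ee_rot: [3.137, -0.0, 1.077]
wrist_force: [4.6, -1.5, 3.0]
width: 0.0139
finger_force: 30.0
```

Call:
move_arm:
  motion: [0,0,0,0,0,0,0.42,0,0,0,0,0,0,0.42,0,0,0,0,0,0,0.42,0,0,0,0,0,-0.3,0.42,0,0,0,0,0,-0.3,0.42,0,0,0,0,0,-0.3,0.42,0,0,0,0,0,-0.3,0.42,0,0,0,0,0,-0.3,0.42,0,0,0,0,0,0,0.5,0,0,0,0,0,0,0.6]

```text
time: 6.62
tool_pos: [0.4245, -0.3503, 0.203]
ee_rot: [3.139, 0.001, 1.077]
wrist_force: [-0.0, 0.1, -0.1]
width: 0.0496
finger_force: 0.0
```

```bash
python3 - <<'E'
from h import *
import pickle
o=robot.get_obs(); print(o["tool_pos"],np.degrees(o["ee_rot"]),o["time"])
c=robot.get_calibration("wrist"); im=robot.snapshot("wrist")[:,:,::-1].copy(); cv2.imwrite("pics/w2.png",im); pickle.dump(c,open("w2.pkl","wb"))
hsv=cv2.cvtColor(im,cv2.COLOR_BGR2HSV); H,S,V=[hsv[...,i].astype(int) for i in range(3)]
for q in blobs((H<12)&(S>160)&(V>190),300):
    r=cv2.minAreaRect(q.astype(np.float32)); P=plane("wrist",cv2.boxPoints(r),.06,c)
    print(np.round(r[0]),"ctr",P.mean(0).round(4),"edges",[round(float(np.linalg.norm(P[i]-P[i+1])),4) for i in(0,1)],"ang",[np.degrees(np.arctan2(*(P[i+1]-P[i])[::-1])).round(1) for i in (0,1)])
    go(*P.mean(0),.044,np.radians(61.5))
E
```

```text
[ 0.42450968 -0.35032446  0.2030312 ] [1.79838916e+02 6.80350790e-02 6.17288081e+01] 6.6167
[377. 195.] ctr [ 0.5128 -0.3942] edges [0.0569, 0.0329] ang [np.float64(60.9), np.float64(-30.4)]
turn z units 0.005 (rot deg -0.2 ) shift units [0.032 0.995 1.568] q6 -0.3 t 6.7
```

Call:
move_arm:
  motion: [0,0,0,0.01,0.33,0,0.6,0,0,0,0.01,0.33,0,0.6,0,0,0,0.01,0.33,0,0.6,0,0,0,0,0,0,0.6,0,0,0,0,0,0.3,0.6,0,0,0,0,0,0.3,0.6,0,0,0,0,0,0.3,0.6,0,0,0,0,0,0.3,0.6,0,0,0,0,0,0.2,0.6,0,0,0,0,0,0.12,0.6,0,0,0,0,0,0,0.6,0,0,0,0,0,0,0.6]

```text
time: 7.67
tool_pos: [0.5119, -0.3933, 0.0485]
ee_rot: [-3.139, -0.001, 1.077]
wrist_force: [-0.8, 0.5, 0.3]
width: 0.0561
finger_force: 0.0
```

Call:
move_arm:
  motion: [0,0,0,0.01,0,0.03,0.6,0,0,0,0,0,0,0,0,0,0,0,0,0,0,0,0,0,0,0,0,0,0,0,0,0,0,0,0,0,0,0,0,0,0,0]

```text
time: 8.17
tool_pos: [0.5137, -0.3934, 0.0475]
ee_rot: [3.14, 0.0, 1.077]
wrist_force: [0.2, 0.1, 0.9]
width: 0.0335
finger_force: 30.0
```

Call:
move_arm:
  motion: [0,0,0,0,0,-0.05,0,0,0,0,0,0,-0.1,0,0,0,0,0,0,-0.2,0,0,0,0,0,0,-0.2,0,0,0,0,0,0,-0.25,0,0,0,0,0,0,-0.2,0,0,0,0,0,0,-0.2,0]

```text
time: 8.75
tool_pos: [0.5133, -0.3931, 0.1684]
ee_rot: [3.141, 0.0, 1.077]
wrist_force: [0.7, 0.2, -1.0]
width: 0.0336
finger_force: 30.0
```

```bash
python3 - <<'E'
from h import *
# rack: board outline front corners (z=6mm) from top view by line fits of the front and side edges
im=cv2.imread("pics/top0.png"); hsv=cv2.cvtColor(im,cv2.COLOR_BGR2HSV); H,S,V=[hsv[...,i].astype(int) for i in range(3)]
m=((V>150))|((V>95)&(S<60)); m[:, :130]=0; m[:,270:]=0; m[:180]=0; m[290:]=0
c=max(blobs(m,500),key=len); 
Q=plane("top",c,.006); box=plane("top",cv2.boxPoints(cv2.minAreaRect(c.astype(np.float32))),.006)
th=np.radians(17.5)
for it in range(3):
    ex=np.array([np.cos(th),np.sin(th)]); ey=np.array([-ex[1],ex[0]]); U=Q@np.array([ex,ey]).T
    u0=np.percentile(U[:,0],1); f=(U[:,0]<u0+.006)&(U[:,1]>np.percentile(U[:,1],8))&(U[:,1]<np.percentile(U[:,1],92))
    vx,vy,x0,y0=cv2.fitLine(Q[f].astype(np.float32),cv2.DIST_HUBER,0,.01,.01).ravel(); th=np.arctan2(vy,vx)-np.pi/2
    th=(th+np.pi/2)%np.pi-np.pi/2
ex=np.array([np.cos(th),np.sin(th)]); ey=np.array([-ex[1],ex[0]]); U=Q@np.array([ex,ey]).T
fr=np.median(U[f,0]); n=U[:,0]<fr+.09
print("yaw",np.degrees(th),"front",fr, "n",f.sum())
L=U[n&(U[:,0]>fr+.01)]; lo=np.median(L[L[:,1]<L[:,1].mean(),1]); hi=np.median(L[L[:,1]>L[:,1].mean(),1]); print("lo,hi,width",lo,hi,hi-lo)
ctr=ex*(fr+.089)+ey*(lo+hi)/2; print("ctr",ctr)
o=robot.get_obs();print(o["tool_pos"],o["width"],o["finger_force"],o["time"])
E
```

```text
yaw 17.621382 front 0.43316734329756484 n 111
lo,hi,width -0.09861343145845691 0.1829835969121703 0.2815970283706272
ctr [0.48489556 0.19827908]
[ 0.51327704 -0.39306729  0.16844587] 0.033643731665960346 29.981586635112762 8.75
```

Call:
move_arm:
  motion: [0,0,0.14,0,0,0,0,0,0,0.14,0,0,0,0,0,0,0.14,0,0,0,0,0,0,0.14,0,0,0,0,0,0,0.14,0,0,0,0,0,0,0.14,0,0,0,0,0,0,0.14,0,0,0,0,0,0,0,0.06,-0.35,0,0,0,0,0,0.06,-0.35,0,0,0,0,0,0.06,-0.35,0,0,0,0,0,0.06,-0.35,0,0,0,0,0,0.06,-0.35,0,0]

```text
time: 9.75
tool_pos: [0.4883, -0.2157, 0.167]
ee_rot: [-3.142, -0.0, 0.307]
wrist_force: [0.8, 0.9, -1.0]
width: 0.0336
finger_force: 30.0
```

Call:
move_arm:
  motion: [0,0,0,0.06,-0.36,0,0,0,0,0,0.06,-0.36,0,0,0,0,0,0.06,-0.36,0,0,0,0,0,0.06,-0.36,0,0,0,0,0,0.06,-0.36,0,0,0,0,0,0.06,-0.36,0,0,0,0,0,0.06,-0.36,0,0,0,0,0,0.06,-0.36,0,0,0,0,0,0.06,-0.36,0,0,0,0,0,0.06,-0.36,0,0,0,0,0,0,0,0,0,0,0,0,0,0,0,0]

```text
time: 10.75
tool_pos: [0.4365, 0.1457, 0.1671]
ee_rot: [3.141, -0.001, 0.312]
wrist_force: [-0.7, 0.3, -1.0]
width: 0.0335
finger_force: 30.0
```

```bash
python3 - <<'E'
from h import *
import pickle
o=robot.get_obs(); print(o["tool_pos"],np.degrees(o["ee_rot"]),o["time"],o["width"],o["finger_force"],o["joint_positions"][5])
c=robot.get_calibration("wrist"); im=robot.snapshot("wrist")[:,:,::-1]; cv2.imwrite("pics/w3.png",im); pickle.dump(c,open("w3.pkl","wb"))
E
```

```text
[0.43645124 0.14567835 0.16712071] [ 1.79983399e+02 -3.22255611e-02  1.78853053e+01] 10.75 0.0335385543103702 29.981609880924225 1.4576311188129454
```

View pics/w3.png

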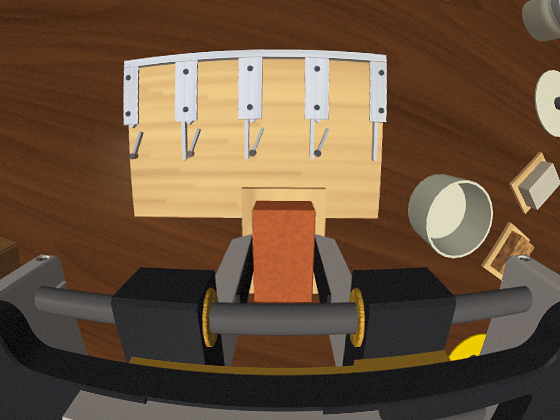

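The wrist view shows the whole rack, with lip strips at columns ≈131, 187, 250, 317 and 378. The held red block lines up with bay 2 (between 250 and 317), and its catch leaf is on the left.

```bash
python3 - <<'E'
from h import *
import pickle
c=pickle.load(open("w3.pkl","rb")); im=cv2.imread("pics/w3.png"); hsv=cv2.cvtColor(im,cv2.COLOR_BGR2HSV); H,S,V=[hsv[...,i].astype(int) for i in range(3)]
m=(S<45)&(V>180); m[:,:115]=0;m[:,395:]=0;m[125:]=0
rows=[]
th=np.radians(17.62); R=np.array([[np.cos(th),np.sin(th)],[-np.sin(th),np.cos(th)]])
for r in range(72,120,6):
    d=np.diff(np.r_[0,m[r].astype(int),0]); a=np.where(d==1)[0]; b=np.where(d==-1)[0]
    k=[(x,y-1) for x,y in zip(a,b) if y-x>8]
    # merge by 5 strips: use gaps
    px=np.array([[x-.5,r] for x,_ in k]+[[y+.5,r] for _,y in k]); W=plane("wrist",px,.0175,c)@R.T
    n=len(k); print(r,[f"{W[i,1]*1e3:.1f}..{W[i+n,1]*1e3:.1f}" for i in range(n)],"u",(W[0,0]*1e3).round(1),(W[-1,0]*1e3).round(1))
# front edge of board
g=(V>150)&(S<160)
for col in (150,180,220,340,370):
    r=max(y for y in range(180,235) if g[y,col]); t=[y for y in range(48,70) if m[y,col]]
    print(col,"front u,v",(R@plane("wrist",[[col,r+.5]],.006,c)[0]*1e3).round(1),"stop px",t[0],t[-1],"u face",(R@plane("wrist",[[col,t[-1]+.5]],.0175,c)[0]*1e3).round(1))
for r in (160,190,205):
    xs=[x for x in range(110,400) if g[r,x]]; print("sides v",(R@plane("wrist",[[xs[0]-.5,r]],.006,c)[0]*1e3).round(1),(R@plane("wrist",[[xs[-1]+.5,r]],.006,c)[0]*1e3).round(1))
# block plate / cast in hand (cast top z guess .167-.0175+.03)
o=(H<14)&(S>150)&(V>110); o[:,:240]=0;o[:,330:]=0;o[:196]=0
for r in (215,225,235): 
    xs=np.where(o[r])[0]; print("cast",r,xs[0],xs[-1],(plane("wrist",[[xs[0]-.5,r],[xs[-1]+.5,r]],.18,c)@R.T*1e3).round(1).tolist())
print("tcp uv",R@[.4365,.1457])
E
```

```text
72 ['181.2..163.6', '52.6..29.3', '-13.7..-37.9'] u 599.3 589.0
78 ['120.3..96.3', '53.5..29.3', '-13.7..-37.9', '-80.6..-98.0'] u 586.2 586.7
84 ['180.8..163.4', '120.2..96.2', '53.5..29.3', '-13.7..-37.9', '-81.7..-99.1'] u 585.7 580.3
90 ['180.8..163.3', '120.2..96.1', '53.5..29.2', '-13.8..-38.0', '-80.6..-99.1'] u 578.9 573.9
96 ['180.7..163.2', '120.1..96.1', '53.4..29.2', '-13.8..-38.0', '-81.7..-98.0'] u 572.2 567.5
102 ['180.7..163.2', '120.1..97.2', '53.4..29.2', '-13.8..-38.0', '-80.7..-99.2'] u 565.5 561.2
108 ['180.8..163.3', '53.4..44.3', '-13.9..-22.9', '-29.0..-38.1', '-80.8..-90.5'] u 558.9 554.3
114 ['120.2..97.2', '53.4..30.2', '-13.9..-38.2', '-80.9..-98.3'] u 547.9 548.5
150 front u,v [434.4 160.3] stop px 58 63 u face [605.  148.8]
180 front u,v [434.8 122.9] stop px 54 69 u face [594.9 114.4]
220 front u,v [434.1  76.5] stop px 51 57 u face [604.9  71.8]
340 front u,v [434.7 -55.5] stop px 51 57 u face [605.1 -49.8]
370 front u,v [433.6 -89.9] stop px 54 69 u face [594.4 -81.2]
sides v [500.3 181.2] [499.1 -99.1]
sides v [465.6 181.4] [466.  -98.7]
sides v [447.9 181.8] [449.1 -98.7]
cast 215 252 314 [[483.8, 24.1], [484.0, -9.5]]
cast 225 252 314 [[478.2, 24.2], [478.4, -9.7]]
cast 235 253 314 [[472.6, 23.8], [472.7, -9.8]]
tcp uv [0.4601254  0.00673481]
```

Call:
move_arm:
  motion: [0,0,0,-0.04,-0.01,0,0,0,0,0,0,0,0.3,0,0,0,0,0,0,0.3,0,0,0,0,0,0,0.3,0,0,0,0,0,0,0.25,0,0,0,0,0,0,0.15,0,0,0,0,0,0,0.08,0,0,0,0,0,0,0,0,0,0,0,0,0,0,0]

```text
time: 11.55
tool_pos: [0.4334, 0.143, 0.029]
ee_rot: [3.142, -0.001, 0.306]
wrist_force: [-0.3, -0.3, -1.0]
width: 0.0342
finger_force: 3.0
```

Call:
move_arm:
  motion: [0,0,0,0,0,0.01,0,0,0,0,0,0,0.01,0,0,0,0,0,0,0.01,0,0,0,0,0,0,0,0]

```text
time: 11.88
tool_pos: [0.4333, 0.1439, 0.0261]
ee_rot: [3.142, -0.001, 0.308]
wrist_force: [-0.4, 0.5, -1.6]
width: 0.0333
finger_force: 30.0
```

Call:
move_arm:
  motion: [0,0,0,0,0,0.01,0,0,0,0,0,0,0.01,0,0,0,0,0,0,0,0]

```text
time: 12.13
tool_pos: [0.4329, 0.1439, 0.0235]
ee_rot: [-3.142, -0.0, 0.308]
wrist_force: [-0.3, -0.3, -2.0]
width: 0.0338
finger_force: 30.0
```

Call:
move_arm:
  motion: [0,0,0,0,0,0.01,0,0,0,0,0,0,0.01,0,0,0,0,0,0,0,0]

```text
time: 12.38
tool_pos: [0.433, 0.1439, 0.0234]
ee_rot: [-3.142, -0.0, 0.308]
wrist_force: [-4.7, -1.5, 9.9]
width: 0.0336
finger_force: 30.0
```

Call:
move_arm:
  motion: [0,0,0,0,-0.01,-0.01,0,0,0,0,0,0,0,0,0,0,0,0.04,0,0,0,0,0,0,0.04,0,0,0,0,0,0,0.04,0,0,0,0,0,0,0.04,0,0,0,0,0,0,0.04,0,0,0,0,0,0,0.04,0,0,0,0,0,0,0.04,0,0,0,0,0,0,0.04,0,0,0]

```text
time: 13.22
tool_pos: [0.4613, 0.1536, 0.0234]
ee_rot: [3.141, 0.005, 0.308]
wrist_force: [-8.7, -5.3, 13.0]
width: 0.0334
finger_force: 30.0
```

Call:
move_arm:
  motion: [0,0,0,0.05,0,0,0,0,0,0,0.05,0,0,0,0,0,0,0.05,0,0,0,0,0,0,0.05,0,0,0,0,0,0,0.05,0,0,0,0,0,0,0.05,0,0,0,0,0,0,0.05,0,0,0,0,0,0,0.05,0,0,0]

```text
time: 13.88
tool_pos: [0.5003, 0.165, 0.0235]
ee_rot: [3.139, 0.004, 0.308]
wrist_force: [-6.8, -5.4, 9.7]
width: 0.0336
finger_force: 30.0
```

Call:
move_arm:
  motion: [0,0,0,0.03,-0.005,-0.005,0,0,0,0,0.05,0,0,0,0,0,0,0.05,0,0,0,0,0,0,0.05,0,0,0,0,0,0,0.05,0,0,0,0,0,0,0.05,0,0,0,0,0,0,0.05,0,0,0,0,0,0,0.05,0,0,0]

```text
time: 14.55
tool_pos: [0.5364, 0.1768, 0.0235]
ee_rot: [3.139, 0.004, 0.308]
wrist_force: [-5.2, -5.5, 7.8]
width: 0.0338
finger_force: 30.0
```

Call:
move_arm:
  motion: [0,0,0,0.02,0,0,0,0,0,0,0.02,0,0,0,0,0,0,0.02,0,0,0,0,0,0,0,0,0,0]

```text
time: 14.88
tool_pos: [0.5418, 0.1792, 0.0235]
ee_rot: [3.14, 0.004, 0.308]
wrist_force: [-5.7, -3.7, 7.2]
width: 0.0338
finger_force: 30.0
```

Call:
move_arm:
  motion: [0,0,0,0.015,0,0,0,0,0,0,0.015,0,0,0,0,0,0,0,0,0,0]

```text
time: 15.13
tool_pos: [0.5419, 0.1792, 0.0235]
ee_rot: [3.14, 0.011, 0.308]
wrist_force: [-12.2, -6.4, 12.3]
width: 0.0337
finger_force: 30.0
```

Call:
move_arm:
  motion: [0,0,0,0.015,0,0,0,0,0,0,0.015,0,0,0,0,0,0,0,0,0,0]

```text
time: 15.38
tool_pos: [0.5422, 0.1792, 0.0235]
ee_rot: [3.14, 0.017, 0.308]
wrist_force: [-17.7, -7.8, 17.6]
width: 0.0335
finger_force: 30.0
```

Call:
move_arm:
  motion: [0,0,0,-0.03,0,0,0,0,0,0,0,0,0,0.5,0,0,0,0,0,0,0.5,0,0,0,0,0,0,0.5,0,0,0,0,0,-0.1,0.5,0,0,0,0,0,-0.3,0.5,0,0,0,0,0,-0.4,0.6,0,0,0,0,0,-0.4,0.6,0,0,0,0,0,-0.4,0.6,0,0,0,-0.3,0,0,0.6,0,0,0,-0.3,0,0,0.6,0,0,0,0,0,0,0.6]

```text
time: 16.38
tool_pos: [0.4852, 0.1625, 0.1842]
ee_rot: [-3.141, 0.001, 0.308]
wrist_force: [-0.0, 0.7, -0.1]
width: 0.0566
finger_force: 0.0
```

```bash
python3 - <<'E'
from h import *
import pickle
o=robot.get_obs(); print(o["tool_pos"],np.degrees(o["ee_rot"]),o["time"])
c=robot.get_calibration("wrist"); im=robot.snapshot("wrist")[:,:,::-1]; cv2.imwrite("pics/w4.png",im); pickle.dump(c,open("w4.pkl","wb"))
t=robot.snapshot("top")[:,:,::-1]; cv2.imwrite("pics/top4.png",t)
a=cv2.resize(im,(800,600))
cv2.imwrite("pics/w4v.png",np.hstack([cv2.resize(im[100:320,100:420],(480,330)),cv2.resize(t[120:320,210:400],(313,330))]))
hsv=cv2.cvtColor(t.copy(),cv2.COLOR_BGR2HSV); S,V=hsv[...,1].astype(int),hsv[...,2].astype(int)
for q in blobs(((V>150)|((V>95)&(S<60))),200):
    x,y,w,h=cv2.boundingRect(q)
    if 270<x<370 and 140<y<270:
        r=cv2.minAreaRect(q.astype(np.float32)); P=plane("top",cv2.boxPoints(r),.006); print((x,y,w,h),P.mean(0).round(3),[np.degrees(np.arctan2(*(P[i+1]-P[i])[::-1])).round(1) for i in(0,1)],[np.linalg.norm(P[i+1]-P[i]).round(3) for i in (0,1)])
E
```

```text
[0.48523123 0.16245214 0.18418825] [-1.79992753e+02  5.56751282e-02  1.76501289e+01] 16.3833
(331, 235, 28, 33) [ 0.456 -0.166] [np.float64(-12.3), np.float64(-101.8)] [np.float64(0.075), np.float64(0.056)]
(273, 222, 37, 37) [ 0.48  -0.032] [np.float64(-88.8), np.float64(-179.0)] [np.float64(0.09), np.float64(0.09)]
(329, 193, 32, 35) [ 0.557 -0.164] [np.float64(-30.6), np.float64(-121.0)] [np.float64(0.075), np.float64(0.055)]
(326, 146, 38, 37) [ 0.676 -0.163] [np.float64(-89.0), np.float64(-179.8)] [np.float64(0.094), np.float64(0.093)]
```

View pics/w4v.png

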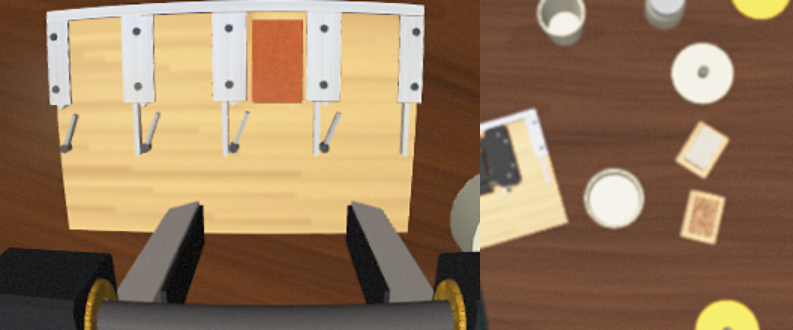

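The block is home in bay 2 and its catch leaf has sprung back, parallel to the others. The bench items have not moved. Next is the brown block.

Call:
move_arm:
  motion: [0,0,0.136,0,0,0,0.7,0,0,0.136,0,0,0,0.7,0,0,0.136,0,0,0,0.7,0,0,0.136,0,0,0,0.7,0,0,0.136,0,0,0,0.7,0,0,0,0,0.4,0,0.7,0,0,0,0,0.4,0,0.7,0,0,0,0,0.4,0,0.7,0,0,0,0,0.4,0,0.7,0,0,0,0,0.4,0,0.7,0,0,0,0,0.4,0,0.7,0,0,0,0,0.4,0,0.7]

```text
time: 17.48
tool_pos: [0.4264, -0.1118, 0.1833]
ee_rot: [-3.142, -0.001, -0.226]
wrist_force: [-0.0, 0.1, -0.0]
width: 0.0657
finger_force: 0.0
```

Call:
move_arm:
  motion: [0,0,0,0,0.4,0,0.7,0,0,0,0,0.06,0,0.7,0,0,0,0,0,0,0.7,0,0,0,0,0,0,0.7]

```text
time: 17.82
tool_pos: [0.4162, -0.1547, 0.1829]
ee_rot: [-3.141, 0.0, -0.227]
wrist_force: [-0.8, -0.4, -0.8]
width: 0.0655
finger_force: 0.0
```

```bash
cat > plates.py <<'E'
from h import *
import sys
def plates(tag):
    o=robot.get_obs(); print(o["tool_pos"].round(4),np.degrees(o["ee_rot"]).round(1),round(o["time"],1))
    c=robot.get_calibration("wrist"); im=robot.snapshot("wrist")[:,:,::-1].copy(); cv2.imwrite(f"pics/{tag}.png",im)
    hsv=cv2.cvtColor(im,cv2.COLOR_BGR2HSV); H,S,V=[hsv[...,i].astype(int) for i in range(3)]
    m=((V>150)&(H<30)&(S<150)); m[262:]=0; m=cv2.morphologyEx(m.astype(np.uint8),cv2.MORPH_CLOSE,np.ones((9,9)))
    for q in blobs(m,600):
        r=cv2.minAreaRect(q.astype(np.float32)); P=plane("wrist",cv2.boxPoints(r),.006,c)
        e=[np.linalg.norm(P[i]-P[i+1]) for i in(0,1)]; i=int(e[1]>e[0]); a=np.degrees(np.arctan2(*(P[i+1]-P[i])[::-1])); a=(a+90)%180-90
        print("px",np.round(r[0]),"ctr",P.mean(0).round(4),"edges",np.round(e,4),"yaw",a.round(1))
        if .06<max(e)<.09: go(*P.mean(0),.018,np.radians(a))
plates(sys.argv[1])
E
python3 plates.py w5
```

```text
[ 0.4162 -0.1547  0.1829] [-179.9    0.   -13. ] 17.8
px [286. 154.] ctr [ 0.4558 -0.1662] edges [0.0511 0.0699] yaw -12.4
turn z units -0.0113 (rot deg 0.5 ) shift units [0.412 0.036 1.649] q6 1.31 t 17.9
px [ 94. 182.] ctr [0.49   0.1112] edges [0.3112 0.1884] yaw 69.9
px [263.  66.] ctr [ 0.5579 -0.1651] edges [0.0732 0.0526] yaw -30.8
turn z units 0.3981 (rot deg -17.9 ) shift units [ 1.273 -0.63   1.649] q6 1.31 t 17.9
```

View pics/w5.png

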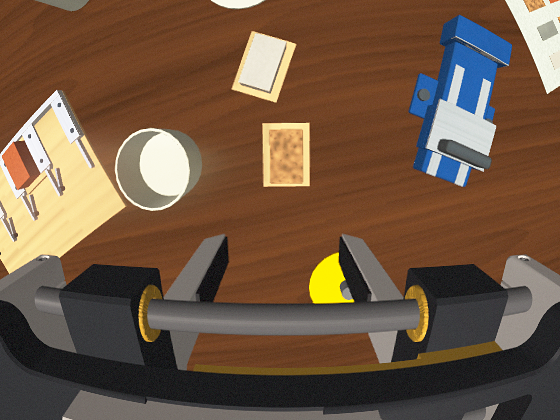

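The wrist view shows the brown block's plate at (286,154), 51 x 70 mm as expected, with the white block beyond it at (263,66).

Call:
move_arm:
  motion: [0,0,-0.011,0.2,0.02,0,0.65,0,0,0,0.21,0.015,0,0.65,0,0,0,0,0,0,0.65,0,0,0,0,0,0.35,0.65,0,0,0,0,0,0.35,0.65,0,0,0,0,0,0.35,0.65,0,0,0,0,0,0.3,0.65,0,0,0,0,0,0.2,0.65,0,0,0,0,0,0.1,0.65,0,0,0,0,0,0,0.65,0,0,0,0,0,0,0.65]

```text
time: 18.78
tool_pos: [0.4552, -0.1662, 0.0185]
ee_rot: [-3.141, -0.0, -0.216]
wrist_force: [0.6, -0.5, 0.7]
width: 0.0615
finger_force: 0.0
```

Call:
move_arm:
  motion: [0,0,0,0,0,0,0,0,0,0,0,0,0,0,0,0,0,0,0,0,0,0,0,0,0,0,0,0,0,0,0,0,0,0,0,0,0,0,0,0,0,0,0,0,0,0,0,-0.2,0,0,0,0,0,0,-0.4,0,0,0,0,0,0,-0.4,0,0,0,0,0,0,0,0]

```text
time: 19.62
tool_pos: [0.4592, -0.1693, 0.1265]
ee_rot: [3.138, -0.015, -0.218]
wrist_force: [1.7, -0.2, -0.6]
width: 0.0339
finger_force: 30.0
```

```bash
python3 -c "
from h import *
print(robot.get_obs()['tool_pos'])
go(.4122,.2086,.03,np.radians(17.6))"
```

```text
[ 0.45915407 -0.16933545  0.12647359]
turn z units -0.6684 (rot deg 30.1 ) shift units [ 0.695 -3.744  0.965] q6 1.32 t 19.6
```

Call:
move_arm:
  motion: [0,0,-0.134,0,0,0,0,0,0,-0.134,0,0,0,0,0,0,-0.134,0,0,0,0,0,0,-0.134,0,0,0,0,0,0,-0.134,0,0,0,0,0,0,0,0.07,-0.37,0,0,0,0,0,0.07,-0.37,0,0,0,0,0,0.07,-0.37,0,0,0,0,0,0.07,-0.37,0,0,0,0,0,0.07,-0.37,0,0,0,0,0,0.07,-0.37,0,0,0,0,0,0.07,-0.37,0,0]

```text
time: 20.62
tool_pos: [0.4217, 0.0961, 0.1172]
ee_rot: [-3.142, 0.001, 0.308]
wrist_force: [0.4, 0.1, -1.3]
width: 0.0338
finger_force: 30.0
```

Call:
move_arm:
  motion: [0,0,0,0.07,-0.37,0,0,0,0,0,0.07,-0.37,0,0,0,0,0,0.07,-0.37,0,0,0,0,0,0,0,0,0,0,0,0,0,0,0,0]

```text
time: 21.03
tool_pos: [0.408, 0.2081, 0.117]
ee_rot: [3.141, 0.002, 0.313]
wrist_force: [0.2, -0.9, -1.1]
width: 0.0337
finger_force: 30.0
```

```bash
cat > hand.py <<'E'
from h import *
import sys
# uv of the held block's plate front edge and the rack strips, in the rack frame; arg: plate underside height
th=np.radians(17.62); R=np.array([[np.cos(th),np.sin(th)],[-np.sin(th),np.cos(th)]])
o=robot.get_obs(); c=robot.get_calibration("wrist"); im=robot.snapshot("wrist")[:,:,::-1].copy(); cv2.imwrite(f"pics/{sys.argv[1]}.png",im)
print("tcp uv",(R@o["tool_pos"][:2]*1e3).round(1),"z",o["tool_pos"][2].round(4),"rot",np.degrees(o["ee_rot"]).round(2),"w",o["width"].round(4),o["finger_force"].round(0),round(o["time"],1))
hsv=cv2.cvtColor(im,cv2.COLOR_BGR2HSV); S,V=hsv[...,1].astype(int),hsv[...,2].astype(int)
m=(S<45)&(V>180); L=[]
for u in range(550,590,4):  # sample along rack y at constant u on the lip tops
    v=np.arange(-110,200,.5); px=np.array([proj("wrist",[*(R.T@[u/1e3,x/1e3]),.0175],c) for x in v]).round().astype(int)
    ok=(px[:,0]>=0)&(px[:,0]<560)&(px[:,1]>=0)&(px[:,1]<260); s=np.zeros(len(v),int); s[ok]=m[px[ok,1],px[ok,0]]
    s=cv2.morphologyEx(s.astype(np.uint8)[None],cv2.MORPH_CLOSE,np.ones((1,15)))[0]
    d=np.diff(np.r_[0,s,0].astype(int)); L+=[(v[a],v[b-1]) for a,b in zip(np.where(d==1)[0],np.where(d==-1)[0]) if 15<v[b-1]-v[a]<28]
L=np.array(L)
for k in (41.3,108.2,-25.9):
    g=L[abs(L.mean(1)-k)<6] if len(L) else []
    if len(g): print("strip",k,"->",g.mean(1).mean().round(2),"width",(g[:,1]-g[:,0]).mean().round(1),len(g))
E
python3 hand.py w6
```

```text
Traceback (most recent call last):
  File "hand.py", line 6, in <module>
    print("tcp uv",(R@o["tool_pos"][:2]*1e3).round(1),"z",o["tool_pos"][2].round(4),"rot",np.degrees(o["ee_rot"]).round(2),"w",o["width"].round(4),o["finger_force"].round(0),round(o["time"],1))
                                                                                                                               ^^^^^^^^^^^^^^^^
AttributeError: 'float' object has no attribute 'round'
```

View pics/w6.png

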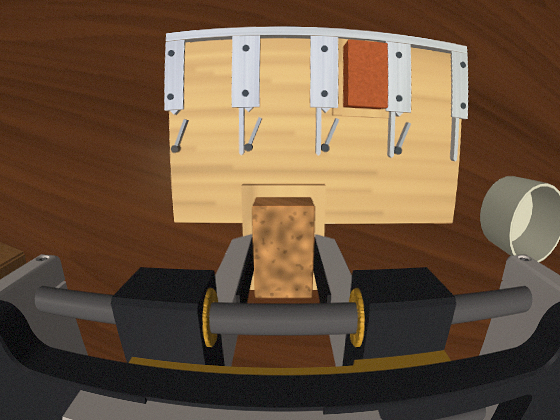

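The held brown block sits before bay 3, squared to the rack. Bay 2 is filled and its catch is closed.

```bash
sed -i 's/o\["width"\].round(4),o\["finger_force"\].round(0)/o["width"],o["finger_force"]/' hand.py; python3 hand.py w6b
```

```text
tcp uv [451.9  73.5] z 0.1171 rot [1.7995e+02 9.0000e-02 1.7790e+01] w 0.03353394627638492 29.99941349029541 21.1
strip 41.3 -> 41.45 width 23.3 10
strip 108.2 -> 108.32 width 23.0 10
strip -25.9 -> -26.5 width 21.3 10
```

Call:
move_arm:
  motion: [0,0,0,0.03,-0.008,0,0,0,0,0,0,0,0.3,0,0,0,0,0,0,0.3,0,0,0,0,0,0,0.2,0,0,0,0,0,0,0.08,0,0,0,0,0,0,0.03,0,0,0,0,0,0,0,0,0,0,0,0,0,0,0]

```text
time: 21.8
tool_pos: [0.4131, 0.2084, 0.0284]
ee_rot: [-3.141, -0.003, 0.307]
wrist_force: [0.6, 0.3, -1.3]
width: 0.0336
finger_force: 30.0
```

Call:
move_arm:
  motion: [0,0,0,0,0,0.01,0,0,0,0,0,0,0.01,0,0,0,0,0,0,0,0]

```text
time: 22.05
tool_pos: [0.4123, 0.2087, 0.0259]
ee_rot: [-3.141, -0.002, 0.309]
wrist_force: [0.2, -0.3, -1.8]
width: 0.0339
finger_force: 30.0
```

Call:
move_arm:
  motion: [0,0,0,0,0,0.01,0,0,0,0,0,0,0.005,0,0,0,0,0,0,0,0]

```text
time: 22.3
tool_pos: [0.4123, 0.2087, 0.0249]
ee_rot: [-3.142, -0.002, 0.309]
wrist_force: [-2.3, -0.9, 4.3]
width: 0.0337
finger_force: 30.0
```

Contact. Slide.

Call:
move_arm:
  motion: [0,0,0,0.05,0,0,0,0,0,0,0.05,0,0,0,0,0,0,0.05,0,0,0,0,0,0,0.05,0,0,0,0,0,0,0.05,0,0,0,0,0,0,0.05,0,0,0,0,0,0,0.05,0,0,0,0,0,0,0.05,0,0,0,0,0,0,0.05,0,0,0,0,0,0,0.05,0,0,0,0,0,0,0.05,0,0,0]

```text
time: 23.22
tool_pos: [0.4632, 0.2238, 0.0249]
ee_rot: [3.139, 0.003, 0.309]
wrist_force: [-5.1, -4.9, 8.9]
width: 0.0338
finger_force: 30.0
```

Call:
move_arm:
  motion: [0,0,0,0.05,0,0,0,0,0,0,0.05,0,0,0,0,0,0,0.05,0,0,0,0,0,0,0.05,0,0,0,0,0,0,0.05,0,0,0,0,0,0,0.05,0,0,0,0,0,0,0.05,0,0,0,0,0,0,0.05,0,0,0,0,0,0,0.05,0,0,0,0,0,0,0.05,0,0,0,0,0,0,0,0,0,0]

```text
time: 24.13
tool_pos: [0.5124, 0.2393, 0.025]
ee_rot: [3.139, -0.0, 0.309]
wrist_force: [-1.7, -3.9, 6.0]
width: 0.034
finger_force: 30.0
```

Call:
move_arm:
  motion: [0,0,0,0.03,0,0,0,0,0,0,0.03,0,0,0,0,0,0,0.03,0,0,0,0,0,0,0.03,0,0,0,0,0,0,0,0,0,0]

```text
time: 24.55
tool_pos: [0.5199, 0.2423, 0.0249]
ee_rot: [3.14, 0.009, 0.309]
wrist_force: [-11.7, -6.4, 12.5]
width: 0.034
finger_force: 30.0
```

Call:
move_arm:
  motion: [0,0,0,0.015,0,0,0,0,0,0,0.015,0,0,0,0,0,0,0,0,0,0]

```text
time: 24.8
tool_pos: [0.5201, 0.2424, 0.0249]
ee_rot: [3.14, 0.015, 0.309]
wrist_force: [-17.5, -7.4, 17.9]
width: 0.0336
finger_force: 30.0
```

Call:
move_arm:
  motion: [0,0,0,-0.03,0,0,0,0,0,0,0,0,0,0.5,0,0,0,0,0,0,0.5,0,0,0,0,0,0,0.5,0,0,0,0,0,-0.1,0.5,0,0,0,0,0,-0.3,0.5,0,0,0,0,0,-0.4,0.6,0,0,0,0,0,-0.4,0.6,0,0,0,0,0,-0.4,0.6,0,0,0,-0.3,0,0,0.6,0,0,0,-0.3,0,0,0.6,0,0,0,0,0,0,0.6]

```text
time: 25.8
tool_pos: [0.4625, 0.225, 0.1848]
ee_rot: [-3.141, 0.001, 0.309]
wrist_force: [0.3, 0.7, -0.4]
width: 0.0563
finger_force: 0.0
```

```bash
python3 hand.py w7; python3 - <<'E'
from h import *
a=cv2.imread("pics/w7.png"); t=robot.snapshot("top")[:,:,::-1].copy(); cv2.imwrite("pics/top7.png",t)
cv2.imwrite("pics/v7.png",np.hstack([cv2.resize(a[0:240,60:480],(560,320)),cv2.resize(t[120:320,250:400],(240,320))]))
go(.5579-.04*np.cos(np.radians(30.8)),-.1651+.04*np.sin(np.radians(30.8)),.18,np.radians(-30.8))
E
```

```text
tcp uv [509.   74.5] z 0.1848 rot [-1.7998e+02  5.0000e-02  1.7720e+01] w 0.0562965149881686 0.0 25.8
strip 41.3 -> 41.22 width 23.8 10
strip 108.2 -> 108.1 width 24.2 10
strip -25.9 -> -26.12 width 22.8 10
turn z units 1.0775 (rot deg -48.5 ) shift units [2.392 2.887 0.043] q6 1.6 t 25.9
```

View pics/v7.png

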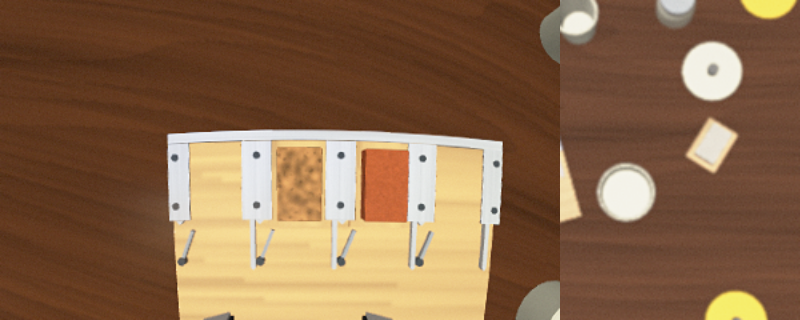

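Bays 2 and 3 are both home with catches closed, and the white block and lid have not moved.

Call:
move_arm:
  motion: [0,0,0.154,0,0,0,0.7,0,0,0.154,0,0,0,0.7,0,0,0.154,0,0,0,0.7,0,0,0.154,0,0,0,0.7,0,0,0.154,0,0,0,0.7,0,0,0.154,0,0,0,0.7,0,0,0.154,0,0,0,0.7,0,0,0,0.24,0.289,0,0.7,0,0,0,0.24,0.289,0,0.7,0,0,0,0.24,0.289,0,0.7,0,0,0,0.24,0.289,0,0.7,0,0,0,0.24,0.289,0,0.7]

```text
time: 26.9
tool_pos: [0.4964, 0.0385, 0.1836]
ee_rot: [-3.141, -0.001, -0.538]
wrist_force: [0.7, -0.1, 0.1]
width: 0.0659
finger_force: 0.0
```

Call:
move_arm:
  motion: [0,0,0,0.24,0.289,0,0.7,0,0,0,0.24,0.289,0,0.7,0,0,0,0.24,0.289,0,0.7,0,0,0,0.24,0.289,0,0.7,0,0,0,0.24,0.289,0,0.7,0,0,0,0,0,0,0.7,0,0,0,0,0,0,0.7]

```text
time: 27.48
tool_pos: [0.5248, -0.1476, 0.1827]
ee_rot: [-3.141, 0.001, -0.542]
wrist_force: [-0.4, 0.5, 0.3]
width: 0.0656
finger_force: 0.0
```

```bash
python3 plates.py w8
```

```text
[ 0.5248 -0.1476  0.1827] [-1.80e+02  1.00e-01 -3.11e+01] 27.5
px [282. 158.] ctr [ 0.5574 -0.1652] edges [0.0511 0.071 ] yaw -30.5
turn z units -0.0094 (rot deg 0.4 ) shift units [ 3.80e-01 -1.00e-03  1.65e+00] q6 1.73 t 27.5
px [ 21. 130.] ctr [0.7944 0.1209] edges [0.0943 0.0824] yaw 49.9
px [226.  70.] ctr [ 0.6767 -0.164 ] edges [0.094  0.0928] yaw -76.8
```

Call:
move_arm:
  motion: [0,0,-0.009,0.19,0,0,0.65,0,0,0,0.19,0,0,0.65,0,0,0,0,0,0,0.65,0,0,0,0,0,0.35,0.65,0,0,0,0,0,0.35,0.65,0,0,0,0,0,0.35,0.65,0,0,0,0,0,0.3,0.65,0,0,0,0,0,0.2,0.65,0,0,0,0,0,0.1,0.65,0,0,0,0,0,0,0.65,0,0,0,0,0,0,0.65]

```text
time: 28.45
tool_pos: [0.557, -0.1639, 0.0192]
ee_rot: [-3.141, -0.0, -0.53]
wrist_force: [-0.1, -1.1, 0.4]
width: 0.0614
finger_force: 0.0
```

Call:
move_arm:
  motion: [0,0,0,0,0,0,0,0,0,0,0,0,0,0,0,0,0,0,0,0,0,0,0,0,0,0,0,0,0,0,0,0,0,0,0,0,0,0,0,0,0,0,0,0,0,0,0,-0.2,0,0,0,0,0,0,-0.4,0,0,0,0,0,0,-0.4,0,0,0,0,0,0,0,0,0,0,0,0,0,0,0]

```text
time: 29.37
tool_pos: [0.5585, -0.1656, 0.1219]
ee_rot: [-3.141, -0.007, -0.531]
wrist_force: [-0.1, -0.0, -2.5]
width: 0.0335
finger_force: 30.0
```

```bash
python3 -c "
from h import *
th=np.radians(17.62); u,v=.455,.1412
print(robot.get_obs()['tool_pos'])
go(u*np.cos(th)-v*np.sin(th),u*np.sin(th)+v*np.cos(th),.13,np.radians(17.6))"
```

```text
[ 0.55850133 -0.16559606  0.12188842]
turn z units -1.0674 (rot deg 48.0 ) shift units [-0.273 -4.681 -0.081] q6 1.72 t 29.4
```

Call:
move_arm:
  motion: [0,0,-0.1525,0,0,0,0,0,0,-0.1525,0,0,0,0,0,0,-0.1525,0,0,0,0,0,0,-0.1525,0,0,0,0,0,0,-0.1525,0,0,0,0,0,0,-0.1525,0,0,0,0,0,0,-0.1525,0,0,0,0,0,0,0,-0.02,-0.39,0,0,0,0,0,-0.02,-0.39,0,0,0,0,0,-0.02,-0.39,0,0,0,0,0,-0.02,-0.39,0,0]

```text
time: 30.28
tool_pos: [0.4993, -0.0171, 0.1155]
ee_rot: [-3.139, 0.005, 0.306]
wrist_force: [0.2, 0.6, -1.0]
width: 0.0338
finger_force: 30.0
```

Call:
move_arm:
  motion: [0,0,0,-0.025,-0.39,0,0,0,0,0,-0.025,-0.39,0,0,0,0,0,-0.025,-0.39,0,0,0,0,0,-0.025,-0.39,0,0,0,0,0,-0.025,-0.39,0,0,0,0,0,-0.025,-0.39,0,0,0,0,0,-0.025,-0.39,0,0,0,0,0,-0.025,-0.39,0,0,0,0,0,0,0,0,0,0,0,0,0,0,0,0]

```text
time: 31.12
tool_pos: [0.3861, 0.2737, 0.1161]
ee_rot: [3.14, 0.004, 0.312]
wrist_force: [-0.6, 0.2, -2.1]
width: 0.0337
finger_force: 30.0
```

```bash
python3 hand.py w9
```

```text
tcp uv [450.8 143.9] z 0.1161 rot [179.93   0.26  17.88] w 0.03370968003890276 29.97205138206482 31.1
strip 41.3 -> 39.85 width 21.3 10
strip 108.2 -> 107.85 width 23.3 10
strip -25.9 -> -29.2 width 16.1 10
```

Call:
move_arm:
  motion: [0,0,0,0.04,0.026,0,0,0,0,0,0,0,0.3,0,0,0,0,0,0,0.3,0,0,0,0,0,0,0.2,0,0,0,0,0,0,0.07,0,0,0,0,0,0,0.03,0,0,0,0,0,0,0,0,0,0,0,0,0,0,0]

```text
time: 31.83
tool_pos: [0.3944, 0.2716, 0.0299]
ee_rot: [-3.141, -0.003, 0.306]
wrist_force: [0.1, 0.2, -0.9]
width: 0.0336
finger_force: 30.0
```

Call:
move_arm:
  motion: [0,0,0,0,0,0.01,0,0,0,0,0,0,0,0,0,0,0,0,0,0,0]

```text
time: 32.08
tool_pos: [0.3937, 0.272, 0.0286]
ee_rot: [-3.141, -0.002, 0.307]
wrist_force: [0.5, 0.9, -1.7]
width: 0.0336
finger_force: 30.0
```

```bash
python3 hand.py w10 | head -1
```

```text
tcp uv [457.5 140. ] z 0.0286 rot [-1.7998e+02 -1.2000e-01  1.7610e+01] w 0.03358965284866336 29.972060322761536 32.1
```

Call:
move_arm:
  motion: [0,0,0,0,-0.012,0.01,0,0,0,0,0,0,0.01,0,0,0,0,0,0,0.01,0,0,0,0,0,0,0,0,0,0,0,0,0,0,0]

```text
time: 32.55
tool_pos: [0.3927, 0.273, 0.0255]
ee_rot: [-3.141, -0.001, 0.308]
wrist_force: [-3.0, -0.7, 5.2]
width: 0.0337
finger_force: 30.0
```

Call:
move_arm:
  motion: [0,0,0,0.05,0,0,0,0,0,0,0.05,0,0,0,0,0,0,0.05,0,0,0,0,0,0,0.05,0,0,0,0,0,0,0.05,0,0,0,0,0,0,0.05,0,0,0,0,0,0,0.05,0,0,0,0,0,0,0.05,0,0,0,0,0,0,0.05,0,0,0,0,0,0,0.05,0,0,0,0,0,0,0.05,0,0,0]

```text
time: 33.47
tool_pos: [0.4439, 0.288, 0.0255]
ee_rot: [3.139, 0.004, 0.308]
wrist_force: [-5.1, -5.6, 10.4]
width: 0.0334
finger_force: 30.0
```

Call:
move_arm:
  motion: [0,0,0,0.05,0,0,0,0,0,0,0.05,0,0,0,0,0,0,0.05,0,0,0,0,0,0,0.05,0,0,0,0,0,0,0.05,0,0,0,0,0,0,0.05,0,0,0,0,0,0,0.05,0,0,0,0,0,0,0.05,0,0,0,0,0,0,0.05,0,0,0,0,0,0,0.05,0,0,0,0,0,0,0,0,0,0]

```text
time: 34.38
tool_pos: [0.493, 0.3034, 0.0256]
ee_rot: [3.139, 0.001, 0.308]
wrist_force: [-2.8, -4.0, 6.9]
width: 0.0333
finger_force: 30.0
```

Call:
move_arm:
  motion: [0,0,0,0.03,0,0,0,0,0,0,0.03,0,0,0,0,0,0,0.03,0,0,0,0,0,0,0.02,0,0,0,0,0,0,0,0,0,0]

```text
time: 34.8
tool_pos: [0.4999, 0.3059, 0.0255]
ee_rot: [3.14, 0.009, 0.308]
wrist_force: [-11.3, -7.0, 14.0]
width: 0.0333
finger_force: 30.0
```

Call:
move_arm:
  motion: [0,0,0,0.02,0,0,0,0,0,0,0,0,0,0,0,0,0,-0.03,0,0,0,0,0,0,0,0,0,0.5,0,0,0,0,0,0,0.5,0,0,0,0,0,0,0.5,0,0,0,0,0,-0.1,0.5,0,0,0,0,0,-0.3,0.5,0,0,0,0,0,-0.4,0.5,0,0,0,0,0,-0.4,0.5,0,0,0,0,0,-0.4,0.5,0,0,0,-0.3,0,0,0.5]

```text
time: 35.8
tool_pos: [0.4815, 0.3015, 0.1959]
ee_rot: [-3.139, -0.022, 0.306]
wrist_force: [1.0, 0.2, 2.1]
width: 0.0466
finger_force: 0.0
```

Call:
move_arm:
  motion: [0,0,0,-0.3,0,0,0.5,0,0,0,0,0,0,0.5]

```text
time: 35.97
tool_pos: [0.4415, 0.2886, 0.1858]
ee_rot: [-3.141, 0.001, 0.308]
wrist_force: [0.3, -0.2, -0.9]
width: 0.0473
finger_force: 0.0
```

```bash
python3 hand.py w11; python3 - <<'E'
from h import *
a=cv2.imread("pics/w11.png"); t=robot.snapshot("top")[:,:,::-1].copy(); cv2.imwrite("pics/top11.png",t)
cv2.imwrite("pics/v11.png",np.hstack([cv2.resize(a[0:240,60:480],(560,320)),cv2.resize(t[120:320,250:400],(240,320))]))
hsv=cv2.cvtColor(t,cv2.COLOR_BGR2HSV); S,V=hsv[...,1].astype(int),hsv[...,2].astype(int)
for q in blobs((V>150)&(S<80),200):
    x,y,w,h=cv2.boundingRect(q)
    if 250<x<470 and 100<y<300:
        (cx,cy),r=cv2.minEnclosingCircle(q.astype(np.float32)); M=cv2.moments(q); print((x,y,w,h),"lid z.011",plane("top",[[M["m10"]/M["m00"],M["m01"]/M["m00"]]],.011)[0].round(4),"rim z.058",plane("top",[[cx,cy]],.058)[0].round(4), r)
go(.64,-.155,.2,0)
E
```

```text
tcp uv [508.2 141.4] z 0.1858 rot [-1.7997e+02  6.0000e-02  1.7670e+01] w 0.04733427860424346 0.0 36.0
strip 41.3 -> 40.9 width 22.9 10
strip -25.9 -> -27.9 width 19.3 10
(407, 226, 44, 57) lid z.011 [ 0.4527 -0.3728] rim z.058 [ 0.4514 -0.3586] 28.443023681640625
(273, 222, 37, 37) lid z.011 [ 0.4807 -0.0317] rim z.058 [ 0.478  -0.0319] 18.277603149414062
(326, 146, 38, 37) lid z.011 [ 0.6745 -0.1629] rim z.058 [ 0.6639 -0.1577] 18.948978424072266
(311, 107, 24, 25) lid z.011 [ 0.7926 -0.105 ] rim z.058 [ 0.7746 -0.1025] 12.905574798583984
turn z units 0.3919 (rot deg -17.6 ) shift units [ 1.952  4.445 -0.148] q6 1.73 t 36.1
```

View pics/v11.png

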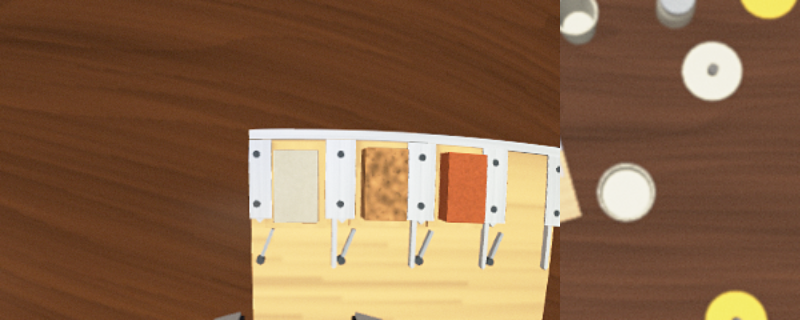

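All three blocks are home in bays 2–4 with the catch leaves sprung back. Next is the lid; I'll measure the tub rim on the way.

Call:
move_arm:
  motion: [0,0,0.131,0,0,0,0.5,0,0,0.131,0,0,0,0.5,0,0,0.131,0,0,0,0.5,0,0,0,0,0.4,0,0.5,0,0,0,0,0.4,0,0.5,0,0,0,0,0.4,0,0.5,0,0,0,0,0.4,0,0.5,0,0,0,0,0.4,0,0.5,0,0,0,0,0.4,0,0.5,0,0,0,0,0.4,0,0.5,0,0,0,0,0.39,0,0.5,0,0,0,0,0,0,0.5]

```text
time: 37.07
tool_pos: [0.4456, -0.0364, 0.1846]
ee_rot: [3.138, -0.0, -0.011]
wrist_force: [-0.8, -0.4, -0.0]
width: 0.0472
finger_force: 0.0
```

```bash
cat > disc.py <<'E'
from h import *
import sys
o=robot.get_obs(); c=robot.get_calibration("wrist"); im=robot.snapshot("wrist")[:,:,::-1].copy(); cv2.imwrite(f"pics/{sys.argv[1]}.png",im)
print(o["tool_pos"].round(4),np.degrees(o["ee_rot"]).round(2),round(o["time"],1))
hsv=cv2.cvtColor(im,cv2.COLOR_BGR2HSV); S,V=hsv[...,1].astype(int),hsv[...,2].astype(int)
m=(S<90)&(V>115); m[240:]=0
for q in blobs(m,800):
    for z in (.058,.011):
        P=plane("wrist",q,z,c).astype(np.float32); (x,y),r=cv2.minEnclosingCircle(P); e=cv2.fitEllipse(P); print(cv2.boundingRect(q),"z",z,"circ",round(x,4),round(y,4),"r",round(r,4),"ellipse",np.round(e[0],4),np.round(e[1],4))
E
python3 disc.py w12
```

```text
[ 0.4456 -0.0364  0.1846] [ 1.7978e+02 -2.0000e-02 -6.1000e-01] 37.1
(501, 139, 59, 101) z 0.058 circ 0.4586 -0.3375 r 0.0632 ellipse [ 0.4539 -0.3439] [0.0798 0.1095]
(501, 139, 59, 101) z 0.011 circ 0.4501 -0.3837 r 0.0728 ellipse [ 0.4447 -0.3911] [0.0921 0.1263]
(235, 123, 88, 88) z 0.058 circ 0.4785 -0.0328 r 0.0423 ellipse [ 0.4785 -0.0327] [0.0829 0.0831]
(235, 123, 88, 88) z 0.011 circ 0.473 -0.0323 r 0.0488 ellipse [ 0.4731 -0.0322] [0.0956 0.0958]
(3, 48, 189, 154) z 0.058 circ 0.5227 0.1811 r 0.1312 ellipse [0.5272 0.1753] [0.1031 0.257 ]
(3, 48, 189, 154) z 0.011 circ 0.524 0.2144 r 0.1513 ellipse [0.5292 0.2077] [0.1189 0.2964]
(354, 0, 74, 35) z 0.058 circ 0.6511 -0.1471 r 0.0401 ellipse [ 0.6354 -0.1493] [0.0394 0.0858]
(354, 0, 74, 35) z 0.011 circ 0.6721 -0.1641 r 0.0462 ellipse [ 0.654  -0.1667] [0.0454 0.0989]
```

View pics/w12.png

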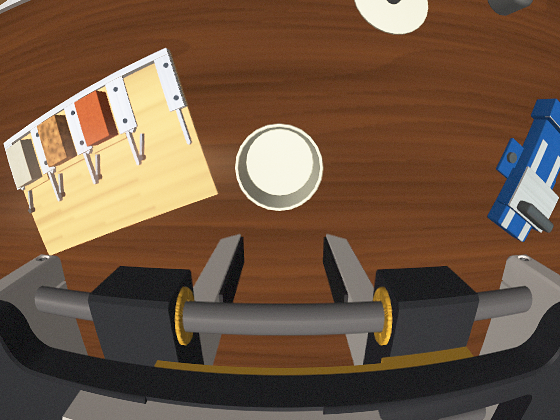

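The tub is at (279,167), and its rim measures 84 mm. The lid is at the top, around (392,10). Now to the lid.

Call:
move_arm:
  motion: [0,0,0,0.315,0.2,0,0.5,0,0,0,0.315,0.2,0,0.5,0,0,0,0.315,0.2,0,0.5,0,0,0,0.315,0.2,0,0.5,0,0,0,0.315,0.2,0,0.5,0,0,0,0.315,0.2,0,0.5,0,0,0,0,0,0,0.5,0,0,0,0,0,0,0.5]

```text
time: 37.78
tool_pos: [0.6349, -0.1493, 0.181]
ee_rot: [-3.139, 0.004, -0.001]
wrist_force: [-1.6, 0.0, -0.0]
width: 0.0473
finger_force: 0.0
```

```bash
python3 disc.py w13 | grep -v "z 0.058"; python3 - <<'E'
from h import *
im=cv2.imread("pics/w13.png"); c=robot.get_calibration("wrist")
hsv=cv2.cvtColor(im,cv2.COLOR_BGR2HSV); S,V=hsv[...,1].astype(int),hsv[...,2].astype(int)
m=np.zeros(V.shape,np.uint8); m[100:240,200:360]=((V<150)&(S<70))[100:240,200:360]
for q in blobs(m,60):
    M=cv2.moments(q); p=[[M["m10"]/M["m00"],M["m01"]/M["m00"]]]; print("knob?",cv2.boundingRect(q),plane("wrist",p,.029,c)[0].round(4))
E
```

```text
[ 0.6349 -0.1493  0.181 ] [-1.7987e+02  2.5000e-01 -4.0000e-02] 37.8
(530, 154, 30, 86) z 0.011 circ 0.625 -0.5277 r 0.072 ellipse [ 0.6305 -0.5233] [0.0671 0.1529]
(442, 114, 41, 34) z 0.011 circ 0.7107 -0.361 r 0.0293 ellipse [ 0.7099 -0.3583] [0.0339 0.0607]
(255, 113, 86, 85) z 0.011 circ 0.6748 -0.1642 r 0.0463 ellipse [ 0.6749 -0.1642] [0.0909 0.0913]
(53, 65, 75, 69) z 0.011 circ 0.7459 0.0875 r 0.0611 ellipse [0.7518 0.0955] [0.079  0.1127]
(204, 24, 64, 68) z 0.011 circ 0.7829 -0.0991 r 0.0406 ellipse [ 0.7845 -0.0973] [0.0644 0.078 ]
knob? (291, 148, 16, 18) [ 0.6747 -0.1636]
```

Call:
move_arm:
  motion: [0,0,0,0.2,0.075,0,0.45,0,0,0,0.2,0.072,0,0.45,0,0,0,0,0,0.35,0.45,0,0,0,0,0,0.35,0.45,0,0,0,0,0,0.35,0.45,0,0,0,0,0,0.3,0.45,0,0,0,0,0,0.2,0.45,0,0,0,0,0,0.08,0.45,0,0,0,0,0,0,0.45,0,0,0,0,0,0,0.45]

```text
time: 38.67
tool_pos: [0.674, -0.1638, 0.0235]
ee_rot: [3.141, -0.002, -0.0]
wrist_force: [-1.0, -0.1, 1.1]
width: 0.0424
finger_force: 0.0
```

Call:
move_arm:
  motion: [0,0,0,0,0,0.04,0.45,0,0,0,0,0,0.04,0.45,0,0,0,0,0,0,0.45,0,0,0,0,0,0,0,0,0,0,0,0,0,0,0,0,0,0,0,0,0,0,0,0,0,0,0,0,0,0,0,0,0,0,0,0,0,0,0,0,0,0]

```text
time: 39.42
tool_pos: [0.6736, -0.1648, 0.0137]
ee_rot: [3.142, -0.0, -0.001]
wrist_force: [-0.6, -1.1, 0.8]
width: 0.0174
finger_force: 30.0
```

Call:
move_arm:
  motion: [0,0,0,0,0,-0.1,0,0,0,0,0,0,-0.2,0,0,0,0,0,0,-0.3,0,0,0,0,0,0,-0.3,0,0,0,0,0,0,-0.3,0,0,0,0,0,0,0,0,0,0,0,0,0,0,0]

```text
time: 40.0
tool_pos: [0.675, -0.1651, 0.1375]
ee_rot: [3.14, -0.007, -0.001]
wrist_force: [-0.6, -0.4, -0.9]
width: 0.0171
finger_force: 30.0
```

```bash
python3 -c "
from h import *
print(robot.get_obs()['tool_pos'],robot.get_obs()['ee_rot'])
go(.4783,-.0325,.12)"
```

```text
[ 0.67502016 -0.16513031  0.13747871] [ 3.13956518e+00 -6.54190278e-03 -1.31582273e-03]
turn z units 0.0 (rot deg 0.0 ) shift units [-1.969 -1.324  0.175] q6 1.25 t 40.0
```

Call:
move_arm:
  motion: [0,0,0,-0.329,-0.22,0,0,0,0,0,-0.329,-0.22,0,0,0,0,0,-0.329,-0.22,0,0,0,0,0,-0.329,-0.22,0,0,0,0,0,-0.329,-0.22,0,0,0,0,0,-0.329,-0.22,0,0,0,0,0,0,0,0,0,0,0,0,0,0,0,0,0,0,0,0,0,0,0]

```text
time: 40.75
tool_pos: [0.476, -0.0325, 0.1326]
ee_rot: [3.142, 0.001, -0.001]
wrist_force: [0.5, -0.2, 0.1]
width: 0.0169
finger_force: 30.0
```

```bash
python3 disc.py w14|head -1; python3 -c "
from h import *
go(.4775,-.033,.08)"
```

```text
[ 0.476  -0.0325  0.1326] [ 1.8e+02  4.0e-02 -6.0e-02] 40.8
turn z units 0.0 (rot deg 0.0 ) shift units [0.008 0.002 0.53 ] q6 1.39 t 40.8
```

View pics/w14.png

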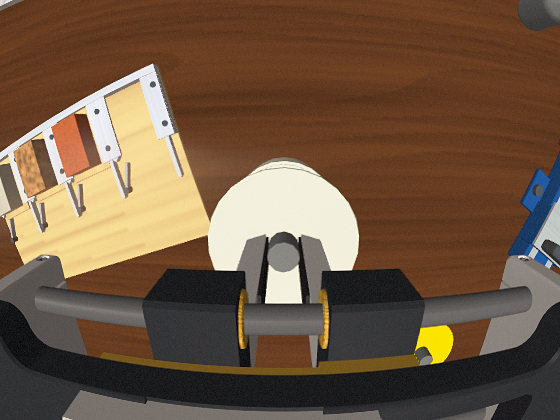

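The lid is gripped by the knob and level. The tub edge shows behind it at (285,163), as expected. Now I'll lower it.

Call:
move_arm:
  motion: [0,0,0,0.01,0.002,0,0,0,0,0,0,0,0.15,0,0,0,0,0,0,0.15,0,0,0,0,0,0,0.12,0,0,0,0,0,0,0.06,0,0,0,0,0,0,0.04,0,0,0,0,0,0,0.03,0,0,0,0,0,0,0.03,0,0,0,0,0,0,0.02,0,0,0,0,0,0,0,0,0,0,0,0,0,0,0]

```text
time: 41.72
tool_pos: [0.4775, -0.0326, 0.0739]
ee_rot: [3.142, -0.001, -0.001]
wrist_force: [-0.7, -0.4, -1.3]
width: 0.0171
finger_force: 30.0
```

Call:
move_arm:
  motion: [0,0,0,0,0,0.02,0,0,0,0,0,0,0.02,0,0,0,0,0,0,0,0]

```text
time: 41.97
tool_pos: [0.477, -0.0325, 0.0692]
ee_rot: [-3.141, 0.0, -0.001]
wrist_force: [0.6, 0.7, -0.9]
width: 0.017
finger_force: 30.0
```

Plug entering without contact (underside ≈ 55 mm, rim 58 mm).

Call:
move_arm:
  motion: [0,0,0,0,0,0.02,0,0,0,0,0,0,0.015,0,0,0,0,0,0,0,0]

```text
time: 42.22
tool_pos: [0.4769, -0.0325, 0.0655]
ee_rot: [-3.141, 0.001, -0.001]
wrist_force: [-0.6, -0.4, -1.3]
width: 0.0173
finger_force: 30.0
```

Call:
move_arm:
  motion: [0,0,0,0,0,0.01,0,0,0,0,0,0,0,0]

```text
time: 42.38
tool_pos: [0.4771, -0.0326, 0.0648]
ee_rot: [-3.141, 0.0, -0.001]
wrist_force: [-0.1, -0.3, -0.5]
width: 0.0172
finger_force: 30.0
```

Call:
move_arm:
  motion: [0,0,0,0,0,0.01,0,0,0,0,0,0,0.005,0,0,0,0,0,0,0,0]

```text
time: 42.63
tool_pos: [0.4773, -0.0326, 0.0646]
ee_rot: [3.142, -0.0, -0.001]
wrist_force: [-2.9, 0.5, 4.2]
width: 0.0174
finger_force: 30.0
```

Seated at the expected height. Release, lift, and check.

Call:
move_arm:
  motion: [0,0,0,0,0,0,0.45,0,0,0,0,0,0,0.45,0,0,0,0,0,0,0.45,0,0,0,0,0,-0.1,0.45,0,0,0,0,0,-0.3,0.45,0,0,0,0,0,-0.4,0.45,0,0,0,0,0,-0.3,0.45,0,0,0,-0.4,0,0,0.45,0,0,0,-0.2,0,0,0.45,0,0,0,0,0,0,0.45,0,0,0,0,0,0,0.45]

```text
time: 43.55
tool_pos: [0.4173, -0.0325, 0.1743]
ee_rot: [3.141, -0.002, -0.002]
wrist_force: [0.8, 0.7, -0.2]
width: 0.0423
finger_force: 0.0
```

```bash
python3 disc.py w15; python3 - <<'E'
from h import *
o=robot.get_obs(); c=robot.get_calibration("wrist"); a=cv2.imread("pics/w15.png"); t=robot.snapshot("top")[:,:,::-1].copy(); s=robot.snapshot("scene")[:,:,::-1].copy()
hsv=cv2.cvtColor(a,cv2.COLOR_BGR2HSV); S,V=hsv[...,1].astype(int),hsv[...,2].astype(int)
m=(S<90)&(V>115); m[240:]=0
for q in blobs(m,800):
    P=plane("wrist",q,.062,c).astype(np.float32); e=cv2.fitEllipse(P)
    if abs(e[0][1]+.033)<.03: print("lid top z.062",np.round(e[0],4),np.round(e[1],4))
cv2.imwrite("pics/v15.png",np.hstack([cv2.resize(a,(400,300)),np.vstack([cv2.resize(t[170:300,130:330],(400,260)),cv2.resize(s[150:250,230:370],(400,286))])[:546]]) if 0 else np.vstack([np.hstack([cv2.resize(a,(400,300)),cv2.resize(t[170:300,130:303],(400,300))]),np.hstack([cv2.resize(s[150:255,230:370],(400,300)),cv2.resize(s,(400,300))])]))
E
```

```text
[ 0.4173 -0.0325  0.1743] [ 1.7998e+02 -1.4000e-01 -9.0000e-02] 43.5
(518, 121, 42, 96) z 0.058 circ 0.4598 -0.3509 r 0.0585 ellipse [ 0.4554 -0.3402] [0.0686 0.0989]
(518, 121, 42, 96) z 0.011 circ 0.4557 -0.4015 r 0.0678 ellipse [ 0.4506 -0.389 ] [0.0794 0.1146]
(232, 87, 103, 102) z 0.058 circ 0.4785 -0.0322 r 0.0469 ellipse [ 0.4785 -0.0323] [0.0922 0.0924]
(232, 87, 103, 102) z 0.011 circ 0.4775 -0.0323 r 0.0543 ellipse [ 0.4774 -0.0323] [0.1068 0.107 ]
(0, 21, 193, 159) z 0.058 circ 0.5191 0.1807 r 0.1306 ellipse [0.5227 0.1675] [0.0977 0.2515]
(0, 21, 193, 159) z 0.011 circ 0.5245 0.2145 r 0.1513 ellipse [0.5286 0.1992] [0.1132 0.2915]
lid top z.062 [ 0.4789 -0.0323] [0.0908 0.091 ]
```

View pics/v15.png

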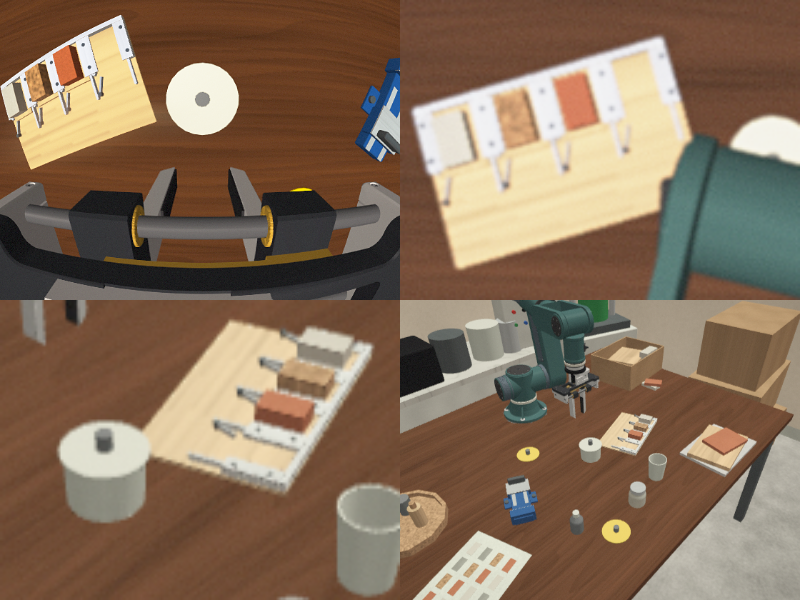

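The lid sits level and centred on the tub, all three blocks are home behind closed catches, and the bystanders have not moved.

```bash
python3 -c "
from bench import robot
print(robot.close_job())"
```

```text
the job is handed in; nothing more can be done
None
```

I handed the job in at about 44 s of robot time, with all three blocks (the vise block and the two on the bench) home in bays 2–4 behind sprung catches, the lid seated level on the tub, and the jar, beaker and bottle untouched; the hand-in returned no verdict.

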